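# Hold the reference cell in the photometer beam

### The arm

A 7-joint arm with a two-finger parallel gripper is mounted at the origin on a cart in front of the work surface, level with it; the furniture and walls round the work are solid. World frame = base frame: x ahead of the robot, y to its left, z up, the work surface at z = 0. Lengths are in m, angles in rad, forces in N, time in s.
With the tool pointing down it reaches from about 0.425 to 0.925 m from the base axis. Payload 6.8 kg.
Tool frame: the origin (TCP) lies midway between the tips of the shut fingers; the grasp point (between the pads) lies 19 mm behind it; z points along the fingers, x is the direction in which the jaws open and shut, and the axes are right-handed (so a half turn about z gives the same grasp; the last joint's range is limited). The gripper opens to 85 mm and grips with 20 to 120 N. Pads are 22 mm wide; open, the fingers measure 114 mm over their backs; the gripper's body (76 mm by 85 mm) begins 54 mm behind the grasp point. The pads swing forward as they close: fully open they stand 13 mm farther back than shut.
Start: joints at [-1.447, 0.477, 0.022, 1.555, -0.011, 1.109, -0.083], TCP at [0.155, 0.657, 0.195] pointing down, gripper open.
Joint ranges: [-2.96, 2.96], [-0.34, 2.1], [-1.41, 1.46], [0.24, 2.44], [-1.37, 4.51], [0.17, 1.92], [-2.96, 2.96]. Speed limits (rad/s): [2.39, 2.39, 3.14, 3.14, 3.14, 3.14, 3.14].

### API

Orientations are given as a unit quaternion [w, x, y, z].
In Python, from station import bot, imaging, nets gives the robot as it stands. The module is installed in compiled form; this text tells all that it offers.
- The arm moves only by the tool apply_moves, never from a script. Its argument "moves" is text: rows parted by semicolons, each of 7 numbers parted by spaces: the gripper command: -1 is fully open, 1 is shut, values between are in proportion, then the shift along the tool's x, y, z normalised to -1 to 1, where 1 is 120 mm, then the turn, a rotation vector about the tool's x, y, z normalised to -1 to 1, where 1 is 4 degrees. In form: hand dx dy dz rx ry rz; .... A call has 1 to 12 rows; each row shifts and turns the commanded pose from where the row before left it, along the tool's axes as they then stand; what a row does not reach is not made up. A row lasts 1/12 s, in which the tool goes at most 41.7 mm and 7.16 degrees, less where a joint would pass 70% of its speed; a pose out of reach is approached as far as the arm can. A call with a number of a shift or a turn outside -1 to 1 is refused whole. A call with a gripper value outside its range is refused whole. The fingers move at their own pace and stop on an object; "force" is the grip in N (left out, the last holds). Time passes only in rows, so rows that do not move let the fingers close. It gives the time, the measured TCP pose, the force and the opening at its end, in the units of the state.
- bot.get_obs(): the state, without advancing time (a new reading comes with each control period).
- imaging.read_camera(name): name is "scene" or "top" or "wrist"; returns a dict with "image" (480x640x3 uint8, red, green, blue), "fx", "fy", "cx", "cy" (pixels), "dist_coeffs" ([k1, k2, p1, p2, k3] as OpenCV has them; the pictures are not rectified), "view" (4x4, takes a point from world to camera coordinates); the wrist camera has in their place "mount" (4x4, takes a point from camera to tool coordinates, whose origin is the TCP and whose axes are the tool frame's). Camera axes: x right, y down, z forward; pixel columns grow to the right and rows downward; lengths in m; the calibration is good to about 2 mm. A picture is of the moment at which its call begins: read the wrist's pose just before it. There is no depth.
- bot.hand_in(): hands the job in, once; it reports no verdict.
Trained networks look in a picture, given as the dict that the camera call returned (one of the last four; its "shot" number tells which), for a name from the list of things; names that differ only in an ending like _2 or _b are one class to them, and where a whole thing is asked for, a point or a joint stands for the part that bears it (a point fixed in the world has none). Each returns a list of dicts, best first, with "score" (0 to 1); they miss things now and then, are a little off and sometimes report something else, mostly with a low value. They report only what shows in the picture. A call takes as long as a camera call. They do not tell look-alikes from the thing itself.
- nets.spot_in(picture, name): "rect" ([left, top, right, bottom] in pixels, round what is visible of it).
- nets.outline_of(picture, name): "region" (480x640 bool, what is visible of it) and "rect" ([left, top, right, bottom] in pixels, round what is visible of it).
- nets.spot_point(picture, name): "location" ([column, row] in pixels: a listed point, or the origin of a listed thing).
The state is a dict: "t": time; "q": joint angles; "joint_vel": joint speeds; "joint_torque": joint torques, N m; "eef_pos": TCP position; "tool_rot": TCP orientation; "contact_force": force on the tool from outside, world axes, zero at the start; "torque": the same for the moment, N m; "gripper_width": opening from 0.0 (shut) to 1.0 (fully open).
Only numpy, scipy, OpenCV 4.12 (cv2) and the standard library are available. Lean on these libraries where they do the work, as an engineer would, in place of code of your own. Each camera call takes 0.05 s, during which the arm holds its last target.

### The job

Unlock the transit cradle: turn the red and the yellow captive knob, one after the other in either order, anticlockwise (seen from above) until each is fully at its stop. Then grip the amber glass cell by its two white frosted faces only, fingers never touching its clear windows or its cap, lift it out and hold it upright and still in the photometer's light path: centred between lamp and detector with its middle at beam height, the clear windows square to the beam, the cell touching nothing but the fingers. The program finishes while still holding it there; leave the screw jar, the brass block and the piece of steel angle where they are.

Things in the scene. Friction and masses are not known exactly. Their poses are not given: they have to be found in the camera images.
- cell_centre (a point): Middle of the amber glass cell, 36 mm above its underside, 45 mm above the worktop at the start. x points out of a clear window, y out of a white frosted face, z up; a half turn about z changes nothing. Glass 24 mm along x; 22 mm across the frosted faces along y (the grasp), which are 20 mm wide, 50 mm high, centred here. Black foot top 26 mm below, black cap top 31 mm above this point.
- cell: The same cell, 67 mm high, about 0.09 kg; origin at the centre of its underside, same axes. Foot 44 (x) by 26 (y) by 10 mm, cap 20 by 16 by 5 mm; the frosted faces stand 2 mm proud of the glass. The foot stands in a 5 mm deep pocket of the cradle with 1.5 mm play all round; it lifts straight up once both knobs are open.
- cradle: Transit cradle, an aluminium plate 190 (x) by 56 (y) by 14 mm, fixed to the worktop; origin at the centre of its underside. The cell stands at its centre, the red knob at x = -66 mm, the yellow one at x = +66 mm. Cradle x equals the cell's x at the start.
- knob_red_grip (a point): Grip point of the red knob, on its upright turning axis, 50 mm above the worktop. The grip is a red bar 38 mm long (x), 12 mm wide (y, the grasp), from 24 mm below to 10 mm above this point. A steel tongue, its top 26 mm below this point, points along +x, 51 mm long, 12 mm wide; on a hub 22 mm across, top 24 mm below; closed, it reaches over the cell's foot. The frame turns with the knob.
- knob_yellow_grip (a point): Grip point of the yellow captive knob, the same as the red one; its tongue reaches over the other end of the cell's foot.
- knob_red (a joint): Turn of the red knob in rad, growing anticlockwise seen from above; starts near 0 (0 to 0.12, locked), the end stop is at 1.35 (open). Stays where it is left; friction about 0.1 N m.
- knob_yellow (a joint): Turn of the yellow knob, in the same way: 0 locked, 1.35 at its end stop, anticlockwise from above.
- beam_mid (a point): Middle of the photometer's light path, half-way between lamp and detector, 70 mm above the worktop. x runs along the beam, level, from the white lamp head to the dark detector head; z up. The free gap between the heads is 84 mm along x; the heads are 46 mm wide (y) and their tops 18 mm above this point. The base below lies 60 mm below this point.
- photometer: Photometer, fixed to the worktop: grey base 210 (x) by 64 (y) by 10 mm with two heads; origin at the centre of its underside, 70 mm below beam_mid, same axes.
- jar: Bystander: loose glass screw jar, 62 mm across, 78 mm high; origin at the centre of its underside.
- angle: Bystander: loose offcut of brown steel angle standing on one leg, 45 by 50 by 50 mm high; origin at the centre of its underside.
- brass: Bystander: loose brass block, 32 by 75 by 25 mm high; origin at the centre of its underside.
Things that resemble listed ones, but are neither listed nor needed, are in the scene too. There is more than one size of the cell; the one meant has the size given above.

How it is judged:
By the outcome, as a careful person would: the job done as asked, in the order asked, and still so for the second after the job is handed in, while the arm keeps its last pose, push and grip.
It also fails if it takes over 69 s, if anything falls off the work surface, if the arm or the gripper's body presses on something with over 40 N, if the wrist force passes 120 N, or if a joint passes its speed limit or range.

## Working session

There is one attempt and no reset: what is moved stays moved. The work goes in short steps, Python scripts to look and compute and a tool call to move; the robot and the scene stay as the last step left them, time stands still between calls to the robot, and variables do not carry over. Pictures are saved under pics/ and viewed, and the job is handed in when it is done.

Besides the shell and the picture viewer there is one more tool, called after "Call:" in YAML: its name, and indented under it one key for each argument. apply_moves: Moves the arm, as the interface text tells. Scaled input: -1 to 1 covers 120 mm each way for a shift and 4 degrees each way for a turn. Its arguments: {"type":"object","properties":{"moves":{"type":"string"},"force":{"type":"number"}},"required":["moves"]}

```bash
mkdir -p pics; cat > h.py <<'E'
import numpy as np, cv2
from station import bot, imaging, nets
def save(im,name): cv2.imwrite('pics/'+name,cv2.cvtColor(im,cv2.COLOR_RGB2BGR))
def q2R(q):
    from scipy.spatial.transform import Rotation as R
    return R.from_quat([q[1],q[2],q[3],q[0]]).as_matrix()
def KD(p): return np.array([[p['fx'],0,p['cx']],[0,p['fy'],p['cy']],[0,0,1.]]),np.array(p['dist_coeffs'],float)
def view(p,o=None):
    if 'view' in p: return np.array(p['view'])
    T=np.eye(4);T[:3,:3]=q2R(o['tool_rot']);T[:3,3]=o['eef_pos']
    return np.linalg.inv(T@np.array(p['mount']))
def onplane(p,V,uv,z):
    K,D=KD(p); n=cv2.undistortPoints(np.array([[uv]],float),K,D)[0,0]
    Ri=V[:3,:3].T; c=-Ri@V[:3,3]; d=Ri@np.array([n[0],n[1],1]); s=(z-c[2])/d[2]; return c+s*d
def proj(p,V,X):
    K,D=KD(p); r,_=cv2.Rodrigues(V[:3,:3]); return cv2.projectPoints(np.array(X,float).reshape(-1,1,3),r,V[:3,3],K,D)[0][:,0]
E
cat > a.py <<'E'
from h import *
o=bot.get_obs(); print(o['t'],o['eef_pos'],o['tool_rot'],o['gripper_width'])
Z={'cell_centre':.045,'knob_red_grip':.05,'knob_yellow_grip':.05,'beam_mid':.07,'cradle':0,'photometer':0,'jar':0,'angle':0,'brass':0}
for c in ['scene','top']:
    p=imaging.read_camera(c); save(p['image'],c+'1.png'); V=view(p)
    np.save(c+'.npy',p,allow_pickle=True)
    for n in Z:
        for r in nets.spot_point(p,n)[:3]:
            print(c,n,round(r['score'],2),np.round(r['location'],1),np.round(onplane(p,V,r['location'],Z[n]),4)[:2])
E
python3 a.py
```

```text
0.0 [0.15490757 0.65630153 0.19432835] [ 6.25146320e-04  7.84103378e-01  6.20629553e-01 -6.77623819e-04] 0.9989033129909655
scene cell_centre 0.73 [200.7 202.8] [0.4959 0.2594]
scene cell_centre 0.62 [229.3 191. ] [0.5715 0.2489]
scene knob_red_grip 0.65 [217.3 209.8] [0.5028 0.2042]
scene knob_yellow_grip 0.78 [178.5 193.4] [0.4782 0.322 ]
scene beam_mid 0.98 [406.1 332. ] [ 0.5014 -0.3103]
scene cradle 0.7 [194.6 213.4] [0.4912 0.2898]
scene photometer 0.91 [401.6 360. ] [ 0.4967 -0.3152]
scene jar 0.8 [332.  222.7] [0.6943 0.0261]
scene jar 0.45 [197.6 217.8] [0.4862 0.2704]
scene angle 0.63 [392.4 270.7] [ 0.6634 -0.1726]
scene brass 0.6 [294.4 199. ] [0.699  0.1577]
scene brass 0.35 [331.7 221.7] [0.6966 0.0292]
top cell_centre 0.61 [199.6 280.4] [0.5051 0.2572]
top cell_centre 0.39 [192.7 250.3] [0.5877 0.2796]
top knob_red_grip 0.63 [223.7 280.3] [0.5056 0.191 ]
top knob_yellow_grip 0.6 [171.7 288.4] [0.4819 0.3311]
top beam_mid 0.9 [409.1 278. ] [ 0.5153 -0.3085]
top beam_mid 0.35 [175.5 288.3] [0.4804 0.3165]
top cradle 0.76 [202.4 283.2] [0.5021 0.2571]
top photometer 0.96 [406.1 284.3] [ 0.5055 -0.3116]
top jar 0.87 [287.7 211.7] [0.709  0.0226]
top angle 0.74 [360.3 226.3] [ 0.6691 -0.184 ]
top brass 0.52 [236.6 207.8] [0.7187 0.1683]
```

View pics/scene1.png

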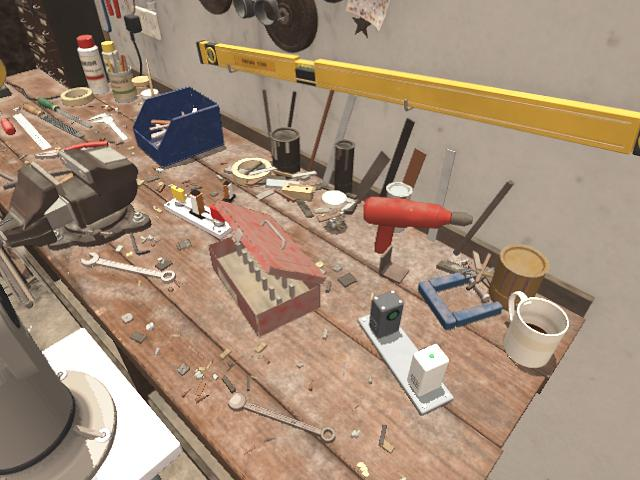

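View pics/top1.png

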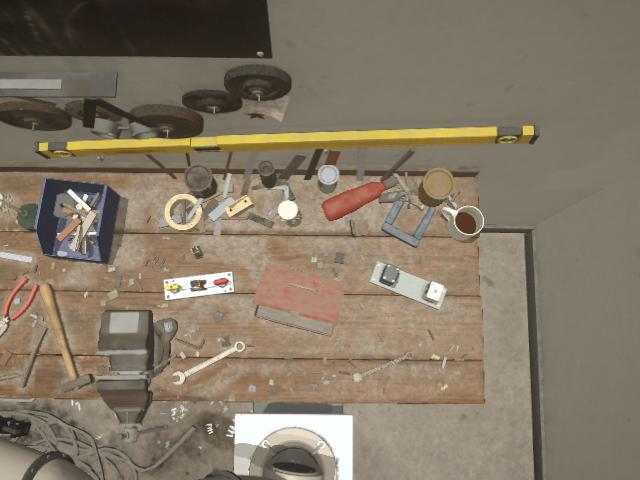

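```bash
python3 - <<'E'
import cv2
a=cv2.imread('pics/scene1.png')[150:250,140:270];b=cv2.imread('pics/top1.png')[225:325,140:270]
import numpy as np
cv2.imwrite('pics/crop1.png',cv2.resize(np.vstack([a,b]),None,fx=3,fy=3,interpolation=cv2.INTER_CUBIC)[:600])
E
python3 -c "
import cv2,numpy as np
a=cv2.imread('pics/scene1.png')[150:250,140:270];b=cv2.imread('pics/top1.png')[225:325,140:270]
cv2.imwrite('pics/crop2.png',cv2.resize(np.hstack([a,b]),None,fx=3,fy=3,interpolation=cv2.INTER_CUBIC))"
```

```text
(no output)
```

View pics/crop2.png

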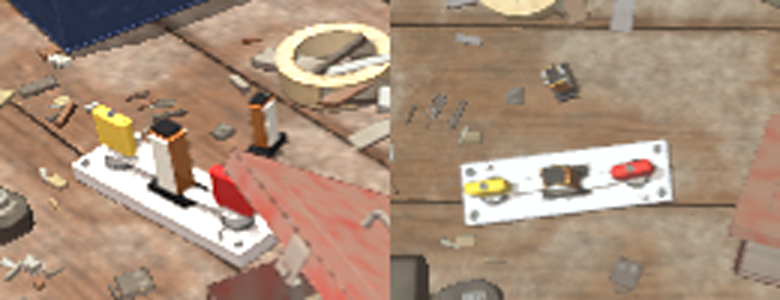

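Two cells show: the one in the cradle (scene 200,203; top 200,280) and a smaller loose one behind it (scene 229,191; top 196,251). The cradle one is the one meant: its size and place both fit, and the other is clearly smaller. I'll confirm it with the wrist camera. The yellow knob is left (+y) and the red is right.

```bash
cat > mv.py <<'E'
import sys
from h import *
# usage: mv.py x y z yaw(deg of tool x in world, mod180)  -> prints total shift in tool axes & rz needed
o=bot.get_obs(); R=q2R(o['tool_rot']); a=sys.argv[1:]
t=np.array([float(v) for v in a[:3]]); d=R.T@(t-np.array(o['eef_pos']))
print('t',round(o['t'],2),'pos',np.round(o['eef_pos'],4),'yaw',round(np.degrees(np.arctan2(R[1,0],R[0,0])),2),'zaxis',np.round(R[:,2],4),'q',np.round(o['q'],2))
print('shift mm tool',np.round(d*1000,1),'units',np.round(d/.12,3))
if len(a)>3:
    Y=np.radians(float(a[3])); Rt=np.array([[np.cos(Y),np.sin(Y),0],[np.sin(Y),-np.cos(Y),0],[0,0,-1]])
    from scipy.spatial.transform import Rotation as S
    for k in (1,-1):
        r=np.degrees(S.from_matrix(R.T@(Rt@np.diag([k,k,1]))).as_rotvec()); print('turn deg',np.round(r,2),'units4deg',np.round(r/4,2))
E
python3 mv.py 0.495 0.26 0.33 10; python3 - <<'E'
from h import *
o=bot.get_obs();p=imaging.read_camera('wrist'); print(p['mount'],p['fx'],p['cx'],p['cy']); save(p['image'],'w0.png')
E
```

```text
t 1.0 pos [0.1551 0.657  0.1953] yaw 76.72 zaxis [-0. -0. -1.] q [-1.45  0.48  0.02  1.56 -0.01  1.11 -0.08]
shift mm tool [-308.2  422.  -134.7] units [-2.569  3.517 -1.122]
turn deg [-0.    0.   66.72] units4deg [-0.    0.   16.68]
turn deg [  -0.     -0.   -113.28] units4deg [ -0.    -0.   -28.32]
[[ 9.99998908e-01  7.03643509e-04 -1.29982448e-03 -3.96217724e-04]
 [-2.78613090e-04  9.53385012e-01  3.01756426e-01 -7.67988253e-02]
 [ 1.45156213e-03 -3.01755734e-01  9.53384167e-01 -1.77378139e-01]
 [ 0.00000000e+00  0.00000000e+00  0.00000000e+00  1.00000000e+00]] 380.8700827324821 321.97449727318053 244.73203487329585
```

View pics/w0.png

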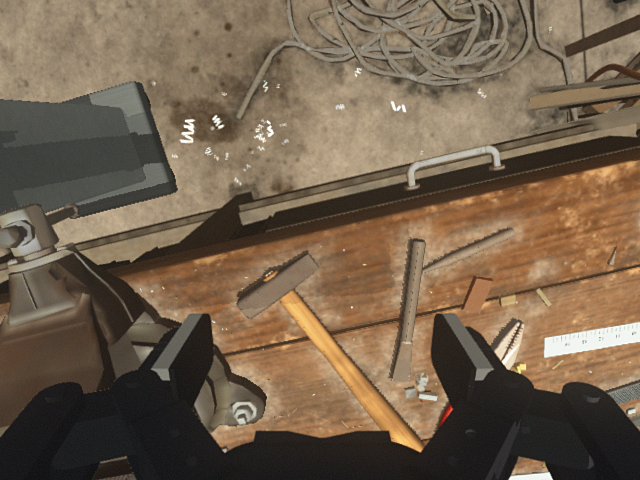

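```bash
python3 mv.py 0.485 0.32 0.30 10
```

```text
t 1.05 pos [0.1551 0.657  0.1953] yaw 76.72 zaxis [-0.  0. -1.] q [-1.45  0.48  0.02  1.56 -0.01  1.11 -0.08]
shift mm tool [-252.2  398.5 -104.7] units [-2.101  3.321 -0.872]
turn deg [-0.   -0.   66.72] units4deg [-0.   -0.   16.68]
turn deg [   0.     -0.   -113.28] units4deg [  0.    -0.   -28.32]
```

Call:
apply_moves:
  moves: "-1 0 0 -0.29 0 0 0;-1 0 0 -0.29 0 0 0;-1 0 0 -0.29 0 0 0;-1 -0.17 0.27 0 0 0 0;-1 -0.17 0.27 0 0 0 0;-1 -0.17 0.27 0 0 0 0;-1 -0.17 0.27 0 0 0 0;-1 -0.17 0.27 0 0 0 0;-1 -0.17 0.27 0 0 0 0;-1 -0.17 0.27 0 0 0 0;-1 -0.17 0.27 0 0 0 0;-1 -0.17 0.27 0 0 0 0"

```text
t: 2.05
eef_pos: [0.3977, 0.4098, 0.3]
tool_rot: [-0.0, 0.784, 0.621, 0.0]
contact_force: [0.8, 0.4, -0.5]
gripper_width: 0.998
```

Call:
apply_moves:
  moves: "-1 -0.17 0.27 0 0 0 0;-1 -0.17 0.27 0 0 0 0;-1 -0.17 0.27 0 0 0 0;-1 0 0 0 0 0 1;-1 0 0 0 0 0 1;-1 0 0 0 0 0 1;-1 0 0 0 0 0 1;-1 0 0 0 0 0 1;-1 0 0 0 0 0 1;-1 0 0 0 0 0 1;-1 0 0 0 0 0 1;-1 0 0 0 0 0 1"

```text
t: 3.05
eef_pos: [0.4772, 0.3294, 0.2998]
tool_rot: [-0.0, 0.938, 0.346, 0.0]
contact_force: [-0.9, 0.4, -0.3]
gripper_width: 1.002
```

Call:
apply_moves:
  moves: "-1 0 0 0 0 0 1;-1 0 0 0 0 0 1;-1 0 0 0 0 0 1;-1 0 0 0 0 0 1;-1 0 0 0 0 0 1;-1 0 0 0 0 0 1;-1 0 0 0 0 0 1;-1 0 0 0 0 0 0.7;-1 0 0 0 0 0 0;-1 0 0 0 0 0 0"

```text
t: 3.88
eef_pos: [0.4772, 0.3294, 0.2998]
tool_rot: [-0.0, 0.996, 0.087, 0.0]
contact_force: [-0.5, 0.7, -0.0]
gripper_width: 1.003
```

```bash
python3 mv.py 0.485 0.32 0.30 10; cat > w.py <<'E'
import sys
from h import *
o=bot.get_obs();p=imaging.read_camera('wrist');V=view(p,o); save(p['image'],sys.argv[1])
np.save(sys.argv[1]+'.npy',dict(p=p,V=V,o=o),allow_pickle=True)
for n,z in [('cell_centre',.045),('knob_red_grip',.05),('knob_yellow_grip',.05),('cradle',0),('beam_mid',.07),('photometer',0)]:
    for r in nets.spot_point(p,n)[:3]:
        print(n,round(r['score'],2),np.round(r['location'],1),np.round(onplane(p,V,r['location'],z),4)[:2])
E
python3 w.py w1.png
```

```text
t 3.88 pos [0.4772 0.3294 0.2998] yaw 10.02 zaxis [ 0.e+00  1.e-04 -1.e+00] q [-1.04  0.24  0.4   1.68 -0.1   1.24 -0.44]
shift mm tool [ 6.1 10.7 -0.2] units [ 0.051  0.089 -0.002]
turn deg [-0.01 -0.    0.02] units4deg [-0. -0.  0.]
turn deg [ 0.0000e+00 -1.0000e-02 -1.7998e+02] units4deg [  0.  -0. -45.]
cell_centre 0.89 [400. 250.] [0.5808 0.2793]
cell_centre 0.86 [328.2 245.5] [0.4951 0.2699]
knob_red_grip 0.66 [326.8 235. ] [0.4908 0.2838]
knob_red_grip 0.63 [327.2 299.3] [0.506  0.2026]
knob_yellow_grip 0.79 [327.3 190. ] [0.482  0.3359]
cradle 0.83 [327.2 233.7] [0.4941 0.2714]
beam_mid 0.25 [327.7 244.1] [0.4924 0.2792]
```

View pics/w1.png

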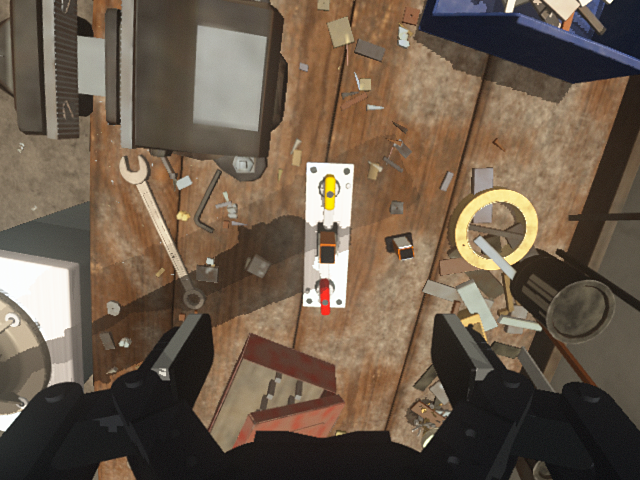

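```bash
python3 - <<'E'
from h import *
d=np.load('pics/w1.png.npy',allow_pickle=True).item();p,V,o=d['p'],d['V'],d['o']
im=p['image']; hsv=cv2.cvtColor(im,cv2.COLOR_RGB2HSV)
m=((hsv[...,1]<40)&(hsv[...,2]>150)).astype(np.uint8); m[:, :295]=0;m[:,360:]=0;m[:155]=0;m[320:]=0
m=cv2.morphologyEx(m,cv2.MORPH_CLOSE,np.ones((9,9)))
c=max(cv2.findContours(m,0,2)[0],key=cv2.contourArea)
h=cv2.convexHull(c)[:,0]
W=np.array([onplane(p,V,x,.014)[:2] for x in h.astype(float)]).astype(np.float32)
r=cv2.minAreaRect(W*1000);print('plate',r); print(np.round(cv2.boxPoints(r),1))
for uv in [(275,130),(270,10),(255,150)]:
  for z in (.1,.15,.2): print('vise',uv,z,np.round(onplane(p,V,uv,z),3))
for uv in [(250,338),(338,362),(342,402)]:
  for z in (.06,.1,.15): print('box',uv,z,np.round(onplane(p,V,uv,z),3))
# predict knob etc
cr=cv2.resize(im[155:320,240:440],None,fx=4,fy=3.6,interpolation=cv2.INTER_CUBIC);save(cr,'w1c.png')
E
```

```text
Traceback (most recent call last):
FileNotFoundError: [Errno 2] No such file or directory: 'pics/w1.png.npy'
```

```bash
cat > pl.py <<'E'
from h import *
d=np.load('w1.png.npy',allow_pickle=True).item();p,V,o=d['p'],d['V'],d['o']
im=p['image']; hsv=cv2.cvtColor(im,cv2.COLOR_RGB2HSV)
m=((hsv[...,1]<40)&(hsv[...,2]>150)).astype(np.uint8); m[:, :295]=0;m[:,360:]=0;m[:155]=0;m[320:]=0
m=cv2.morphologyEx(m,cv2.MORPH_CLOSE,np.ones((9,9)))
c=max(cv2.findContours(m,0,2)[0],key=cv2.contourArea)
h=cv2.convexHull(c)[:,0]
W=np.array([onplane(p,V,x,.014)[:2] for x in h.astype(float)]).astype(np.float32)
r=cv2.minAreaRect(W*1000);print('plate',r); print(np.round(cv2.boxPoints(r),1))
for uv in [(275,130),(270,10),(255,150)]:
  for z in (.1,.15,.2): print('vise',uv,z,np.round(onplane(p,V,uv,z),3))
for uv in [(250,338),(338,362),(342,402)]:
  for z in (.06,.1,.15): print('box',uv,z,np.round(onplane(p,V,uv,z),3))
cr=cv2.resize(im[155:320,240:440],None,fx=4,fy=3.6,interpolation=cv2.INTER_CUBIC);save(cr,'w1c.png')
E
python3 pl.py
```

```text
plate ((493.7179870605469, 268.4960021972656), (56.78057861328125, 191.2120819091797), 7.9645094871521)
[[452.4 359.2]
 [478.8 169.9]
 [535.1 177.7]
 [508.6 367.1]]
vise (275, 130) 0.1 [0.421 0.392 0.1  ]
vise (275, 130) 0.15 [0.426 0.394 0.15 ]
vise (275, 130) 0.2 [0.432 0.395 0.2  ]
vise (270, 10) 0.1 [0.401 0.494 0.1  ]
vise (270, 10) 0.15 [0.41  0.482 0.15 ]
vise (270, 10) 0.2 [0.418 0.47  0.2  ]
vise (255, 150) 0.1 [0.404 0.37  0.1  ]
vise (255, 150) 0.15 [0.412 0.375 0.15 ]
vise (255, 150) 0.2 [0.42  0.379 0.2  ]
box (250, 338) 0.06 [0.419 0.138 0.06 ]
box (250, 338) 0.1 [0.424 0.163 0.1  ]
box (250, 338) 0.15 [0.429 0.195 0.15 ]
box (338, 362) 0.06 [0.534 0.122 0.06 ]
box (338, 362) 0.1 [0.528 0.15  0.1  ]
box (338, 362) 0.15 [0.519 0.183 0.15 ]
box (342, 402) 0.06 [0.552 0.061 0.06 ]
box (342, 402) 0.1 [0.543 0.094 0.1  ]
box (342, 402) 0.15 [0.533 0.136 0.15 ]
```

View pics/w1c.png

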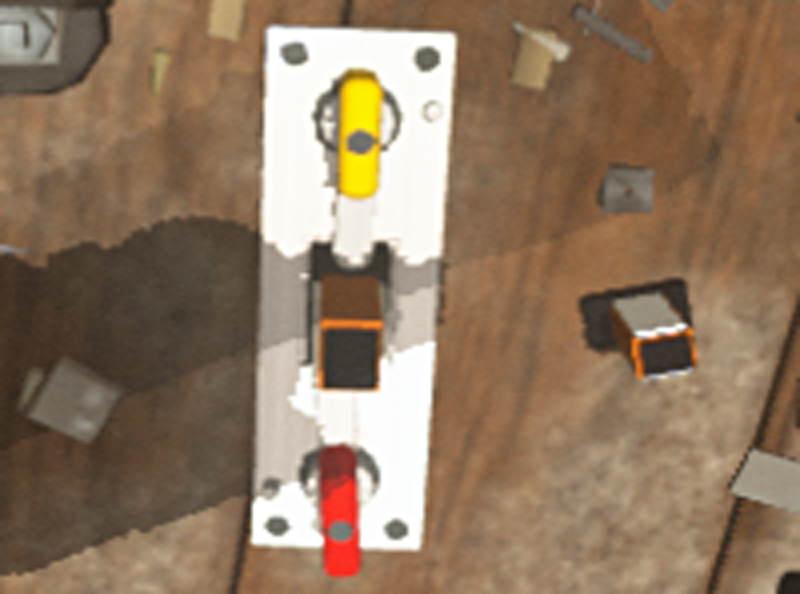

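```bash
cat > tri.py <<'E'
from h import *
d=np.load('w1.png.npy',allow_pickle=True).item()
S=np.load('scene.npy',allow_pickle=True).item();T=np.load('top.npy',allow_pickle=True).item()
def P(p,V,uv):
    K,D=KD(p);n=cv2.undistortPoints(np.array([[uv]],float),K,D)[0,0];return V[:3],n
def tri(*obs):
    A=[]
    for p,V,uv in obs:
        M,n=P(p,V,uv);A+=[n[0]*M[2]-M[0],n[1]*M[2]-M[1]]
    X=np.linalg.svd(np.array(A))[2][-1];X=X[:3]/X[3]
    return X,[np.round(proj(p,V,X)[0]-uv,1) for p,V,uv in obs]
w=(d['p'],d['V']);s=(S,view(S));t=(T,view(T))
if __name__=='__main__':
    print(tri((*w,(338,362)),(*t,(266,263))))
    print(tri((*w,(338,362)),(*s,(221,203))))
    print(tri((*w,(250,338)),(*s,(211,247))))
    print(tri((*w,(250,338)),(*t,(255,302))))
    print('yellow dot',onplane(*w,(330.2,194.2),.06)); print('red dot',onplane(*w,(325,302.2),.06))
    print('y spot',tri((*w,(327.3,190)),(*t,(171.7,288.4)),(*s,(178.5,193.4))))
    print('vise',tri((*w,(270,150)),(*t,(152,312))))
E
python3 tri.py
python3 - <<'E'
import cv2
cv2.imwrite('pics/c3.png',cv2.resize(cv2.imread('pics/scene1.png')[140:340,0:340],None,fx=2.3,fy=2.3,interpolation=cv2.INTER_CUBIC))
cv2.imwrite('pics/c4.png',cv2.resize(cv2.imread('pics/top1.png')[240:400,90:360],None,fx=2.9,fy=2.9,interpolation=cv2.INTER_CUBIC))
E
```

```text
(array([ 0.55310574,  0.08056189, -0.001676  ]), [array([5.5, 0.9]), array([0.1, 2.9])])
(array([0.50867422, 0.16032735, 0.10266922]), [array([-14.6,  -9. ]), array([ 7.7, -5.3])])
(array([0.41992208, 0.1232881 , 0.03997148]), [array([2. , 1.3]), array([-1.3,  0.5])])
(array([0.4327034 , 0.11076281, 0.02630599]), [array([12. ,  5.3]), array([-1.6,  6.2])])
yellow dot [0.48553505 0.33346684 0.06      ]
red dot [0.50309363 0.20307445 0.06      ]
y spot (array([0.48299662, 0.33365228, 0.04109798]), [array([0.4, 0.8]), array([-0.2, -0.1]), array([-0.3,  0.2])])
vise (array([0.41621289, 0.37175876, 0.08640465]), [array([-0.5, -0.3]), array([ 0.1, -0.2])])
```

View pics/c3.png

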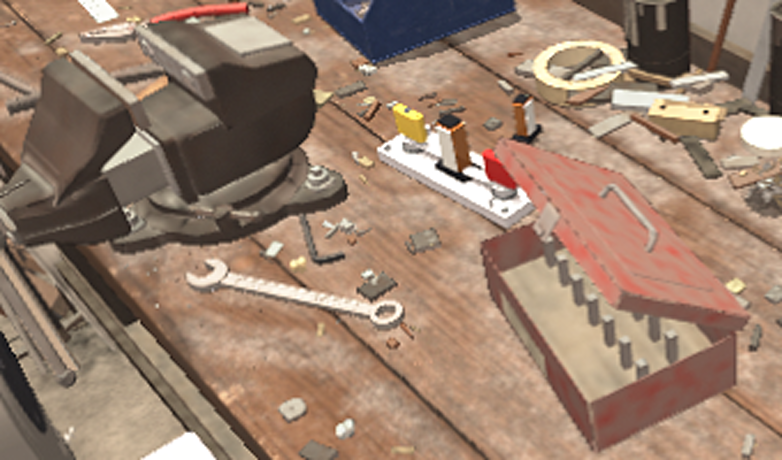

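View pics/c4.png

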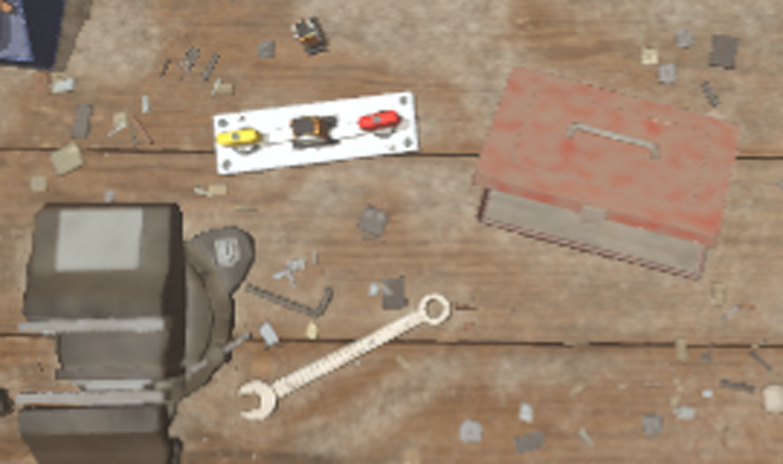

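```bash
python3 - <<'E'
from tri import *
print(tri((*s,(219,203)),(*t,(267,264))))
print(tri((*s,(323,276)),(*t,(336,325))))
print(tri((*s,(270,270)),(*t,(255,303))))
# vise jaw/anvil top corner near cradle: 
print(tri((*w,(275,130)),(*t,(151,312))))
print('vise top R-far', tri((*s,(137,160)),(*t,(151,311))))
print('handle',tri((*s,(262,221)),(*t,(287,284))))
E
```

```text
(array([0.49594026, 0.09121408, 0.14804945]), [array([23.6, -6.9]), array([-9.5, 16.4])])
(array([ 0.41737421, -0.14055644,  0.14125318]), [array([-26.4,   1.4]), array([ 12.4, -12.4])])
(array([ 0.48885093,  0.08712645, -0.05716104]), [array([-19.5,   2. ]), array([  9.6, -12.5])])
(array([0.41575203, 0.38858179, 0.03746247]), [array([2. , 1.5]), array([-0.6,  0.9])])
vise top R-far (array([0.41609374, 0.35684948, 0.1539532 ]), [array([-0.7,  0.2]), array([ 0.3, -0.6])])
handle (array([0.48632294, 0.0187145 , 0.13152664]), [array([ 1.9, -0.3]), array([-0.8,  1.2])])
```

```bash
python3 mv.py 0.503 0.203 0.12
```

```text
t 4.23 pos [0.4772 0.3294 0.2997] yaw 9.94 zaxis [-0.e+00  1.e-04 -1.e+00] q [-1.04  0.24  0.4   1.68 -0.1   1.24 -0.44]
shift mm tool [  3.6 128.9 179.7] units [0.03  1.074 1.498]
```

Call:
apply_moves:
  moves: "-0.2 0.03 0.27 0 0 0 0;-0.2 0 0.27 0 0 0 0;-0.2 0 0.27 0.1 0 0 0;-0.2 0 0.264 0.2 0 0 0;-0.2 0 0 0.3 0 0 0;-0.2 0 0 0.3 0 0 0;-0.2 0 0 0.3 0 0 0;-0.2 0 0 0.3 0 0 0;-0.2 0 0 0 0 0 0;-0.2 0 0 0 0 0 0"

```text
t: 5.07
eef_pos: [0.502, 0.2024, 0.1189]
tool_rot: [0.001, 0.996, 0.086, -0.002]
contact_force: [1.4, -0.1, 0.9]
gripper_width: 0.603
```

```bash
python3 mv.py 0.503 0.203 0.032; python3 w.py w2.png
```

```text
t 5.07 pos [0.502  0.2024 0.1189] yaw 9.91 zaxis [-0.0031 -0.0022 -1.    ] q [-0.84  0.37  0.42  1.97 -0.2   0.85 -0.13]
shift mm tool [ 1.4 -0.6 86.9] units [ 0.012 -0.005  0.724]
cell_centre 0.73 [462.7 154.2] [0.5817 0.2757]
cell_centre 0.61 [330.2 139.5] [0.4954 0.2695]
knob_red_grip 0.83 [326.3 238.6] [0.5043 0.2054]
knob_yellow_grip 0.62 [332.1  24.1] [0.4847 0.3344]
```

View pics/w2.png

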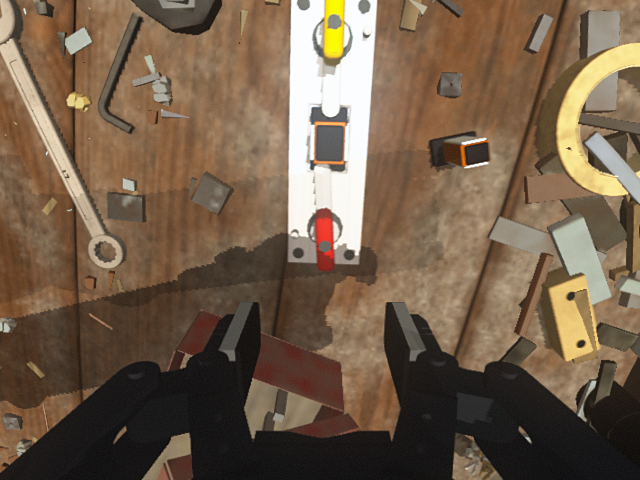

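```bash
python3 - <<'E'
from h import *
d=np.load('w2.png.npy',allow_pickle=True).item();p,V=d['p'],d['V']
print(onplane(p,V,(324.8,246.5),.06),onplane(p,V,(335,22),.06),onplane(p,V,(329,145),.076))
save(cv2.resize(p['image'][0:280,270:400],None,fx=2.1,fy=2.1,interpolation=cv2.INTER_CUBIC),'w2c.png')
E
```

```text
[0.50366952 0.20293133 0.06      ] [0.4863217  0.33346056 0.06      ] [0.49457916 0.2675197  0.076     ]
```

View pics/w2c.png

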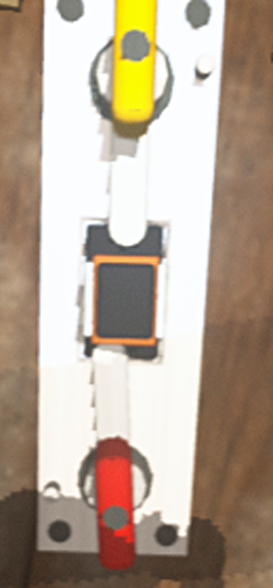

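Call:
apply_moves:
  moves: "-0.2 0.015 0 0.24 0 0 0;-0.2 0 0 0.24 0 0 0;-0.2 0 0 0.24 0 0 0;-0.2 0 0 0 0 0 0;1 0 0 0 0 0 0;1 0 0 0 0 0 0;1 0 0 0 0 0 0;1 0 0 0 0 0 0;1 0 0 0 0 0 0;1 0 0 0 0 0 0;1 0 0 0 0 0 0;1 0 0 0 0 0 0"
  force: 60

```text
t: 6.42
eef_pos: [0.5048, 0.2035, 0.0335]
tool_rot: [-0.0, 0.996, 0.086, 0.0]
contact_force: [0.0, -0.1, 0.2]
gripper_width: -0.001
```

```bash
python3 mv.py 0.503 0.203 0.032 85.3; python3 -c "
from h import *
o=bot.get_obs();print(o['contact_force'],o['torque'],o['gripper_width']*85)"; python3 w.py w3.png
```

```text
t 6.42 pos [0.5048 0.2035 0.0335] yaw 9.92 zaxis [ 2.e-04  2.e-04 -1.e+00] q [-0.78  0.5   0.36  2.02 -0.28  0.67 -0.06]
shift mm tool [-1.9  0.1  1.5] units [-0.015  0.001  0.013]
turn deg [ 0.000e+00 -2.000e-02 -7.538e+01] units4deg [ 0.000e+00 -1.000e-02 -1.885e+01]
turn deg [-2.0000e-02 -0.0000e+00  1.0462e+02] units4deg [-1.000e-02 -0.000e+00  2.615e+01]
[ 0.04306285 -0.07729364  0.18501645] [-0.02351633  0.00530784 -0.03206025] -0.04690924885930605
cell_centre 0.87 [517.6 163.9] [0.5783 0.2782]
cell_centre 0.57 [326.1 148.4] [0.4952 0.2697]
knob_red_grip 0.74 [320.6 296.5] [0.5043 0.2037]
```

View pics/w3.png

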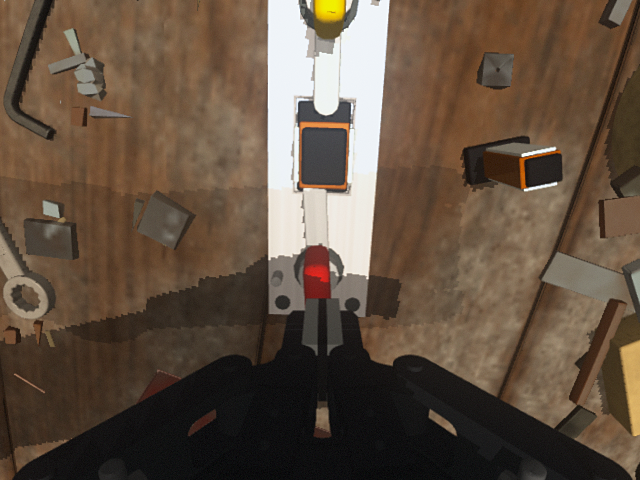

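```bash
python3 - <<'E'
from h import *
d=np.load('w3.png.npy',allow_pickle=True).item();p,V,o=d['p'],d['V'],d['o']
R=q2R(o['tool_rot']);T=np.array(o['eef_pos'])
for q in [(0,0,0),(0,-.011,0),(0,.011,0),(0,0,-.019),(0,-.011,-.019),(0,-.011,-.04)]: print(q,proj(p,V,T+R@np.array(q)))
print('bar top centre',proj(p,V,[.5036,.203,.06]),'ends',proj(p,V,[.5036-.0026,.203+.0188,.06]),proj(p,V,[.5036+.0026,.203-.0188,.06]))
save(cv2.resize(p['image'][220:440,220:420],None,fx=2.7,fy=2.7,interpolation=cv2.INTER_CUBIC),'w3c.png')
c=imaging.read_camera('scene');save(cv2.resize(c['image'][130:280,120:320],None,fx=4,fy=4,interpolation=cv2.INTER_CUBIC),'s3.png')
E
```

```text
(0, 0, 0) [[321.57368388 283.03706054]]
(0, -0.011, 0) [[321.57257667 262.61034178]]
(0, 0.011, 0) [[321.57487028 302.73302369]]
(0, 0, -0.019) [[321.47516254 299.58654341]]
(0, -0.011, -0.019) [[321.4718348  277.34773504]]
(0, -0.011, -0.04) [[321.33262419 297.72358206]]
bar top centre [[318.57413828 307.56295417]] ends [[320.05825633 267.25193836]] [[317.19747415 344.98781093]]
```

View pics/w3c.png

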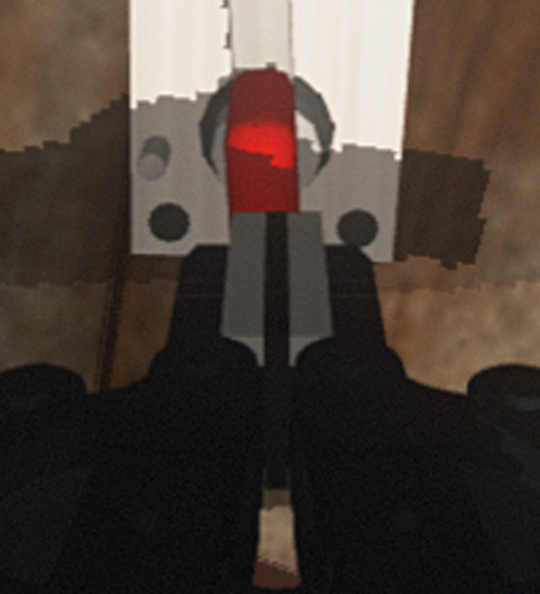

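View pics/s3.png

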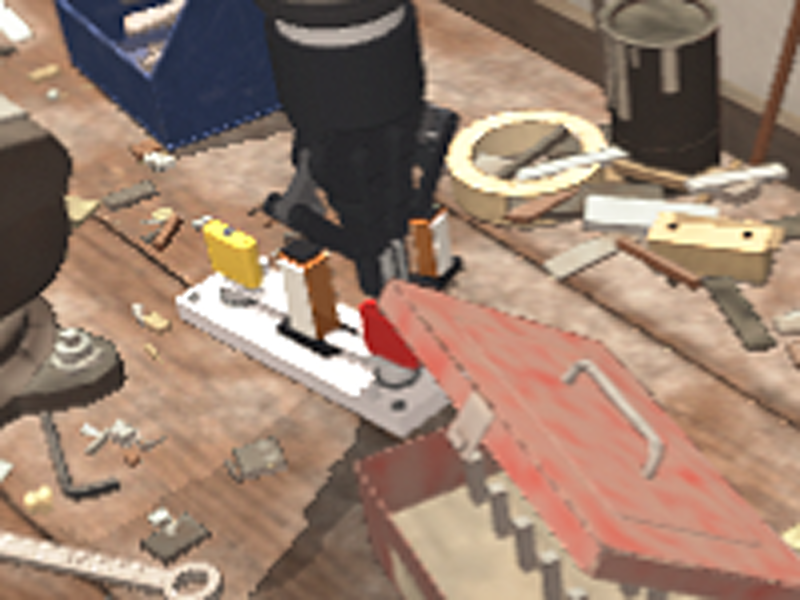

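```bash
python3 - <<'E'
from h import *
o=bot.get_obs();R=q2R(o['tool_rot']);T=np.array(o['eef_pos'])
for n in ('scene','top'):
    c=imaging.read_camera(n);V=view(c);im=c['image'].copy()
    pts={}
    for k,q in {'tcp':(0,0,0),'-20':(0,0,-.02),'-40':(0,0,-.04),'-60':(0,0,-.06),'x+':(.02,0,-.04),'y+20':(0,.02,0)}.items():
        pts[k]=proj(c,V,T+R@np.array(q))[0]
    pts['knob60']=proj(c,V,[.5036,.203,.06])[0]
    print(n,{k:np.round(v,1) for k,v in pts.items()})
    ctr=pts['tcp']; x0,y0=int(ctr[0])-50,int(ctr[1])-40
    cr=cv2.resize(im[y0:y0+80,x0:x0+100],None,fx=7,fy=7,interpolation=cv2.INTER_CUBIC)
    for k,v in pts.items(): cv2.circle(cr,tuple(int(a) for a in ((v-[x0,y0])*7+3)),4,(0,255,0) if k!='knob60' else (255,0,255),1); cv2.putText(cr,k,tuple(int(a) for a in ((v-[x0,y0])*7+6)),0,.45,(0,255,255),1)
    save(cr,'p_'+n+'.png')
E
```

```text
scene {'tcp': array([219.2, 215.4]), '-20': array([218. , 208.4]), '-40': array([216.8, 201.3]), '-60': array([215.6, 194. ]), 'x+': array([222.9, 196.9]), 'y+20': array([225.8, 218.5]), 'knob60': array([217.3, 206.3])}
top {'tcp': array([220. , 281.2]), '-20': array([219. , 280.5]), '-40': array([217.9, 279.7]), '-60': array([216.8, 278.8]), 'x+': array([216.9, 272.3]), 'y+20': array([227.2, 280.1]), 'knob60': array([218.7, 280.6])}
```

View pics/p_scene.png

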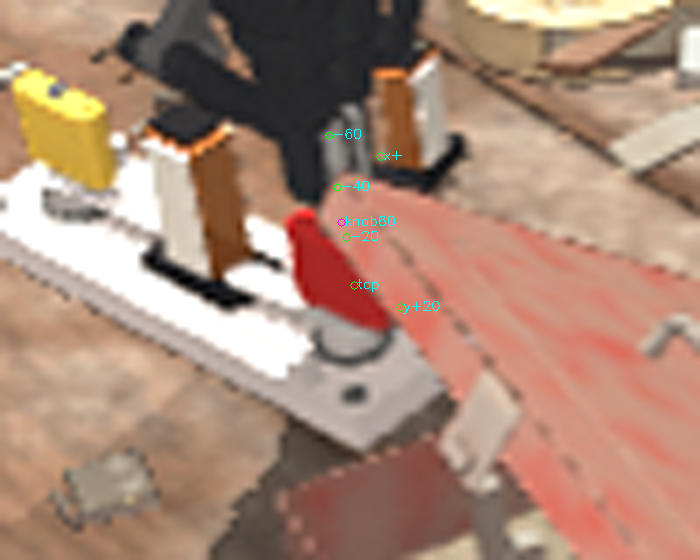

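View pics/p_top.png

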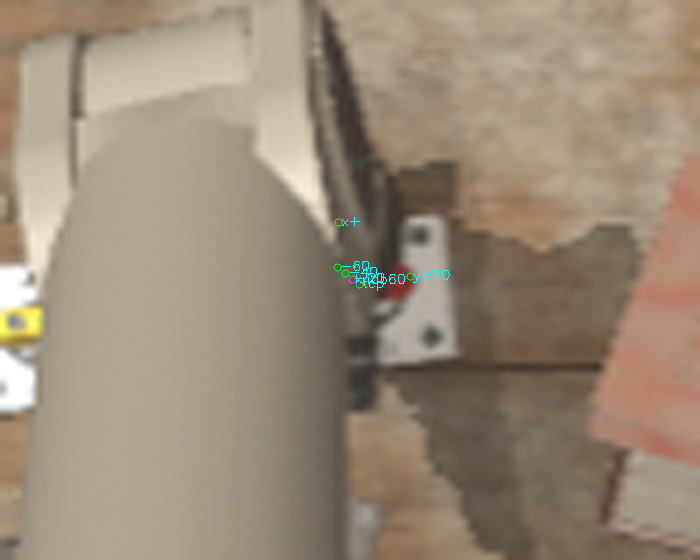

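The fingers shut above the knob. All three cameras put the real fingertips about 37 mm short of the reported TCP: the wrist picture shows the tips at row 298 where the TCP projects to row 283, and the scene view has them level with the knob's top. I'll correct for that and go lower, step by step.

Call:
apply_moves:
  moves: "-0.2 -0.01 0 0 0 0 0;-0.2 0 0 0 0 0 0;-0.2 0 0 0 0 0 0;-0.2 0 0 0 0 0 0;-0.2 0 0 0 0 0 0;-0.2 0 0 0.1 0 0 0;-0.2 0 0 0.1 0 0 0;-0.2 0 0 0.06 0 0 0;-0.2 0 0 0 0 0 0"

```text
t: 7.67
eef_pos: [0.5018, 0.2024, -0.0003]
tool_rot: [0.001, 0.996, 0.086, -0.002]
contact_force: [-0.5, -0.4, 0.9]
gripper_width: 0.6
```

```bash
python3 w.py w4.png; python3 mv.py .5036 .203 0
```

```text
cell_centre 0.83 [332.7 155.8] [0.4944 0.2686]
cell_centre 0.82 [564.1 170.7] [0.5749 0.2782]
knob_red_grip 0.72 [325.9 332.5] [0.5035 0.2042]
t 8.02 pos [0.5039 0.2033 0.0025] yaw 9.91 zaxis [ 6.e-04  4.e-04 -1.e+00] q [-0.76  0.55  0.34  2.03 -0.31  0.61 -0.04]
shift mm tool [-0.3  0.2  2.5] units [-0.003  0.002  0.02 ]
```

View pics/w4.png

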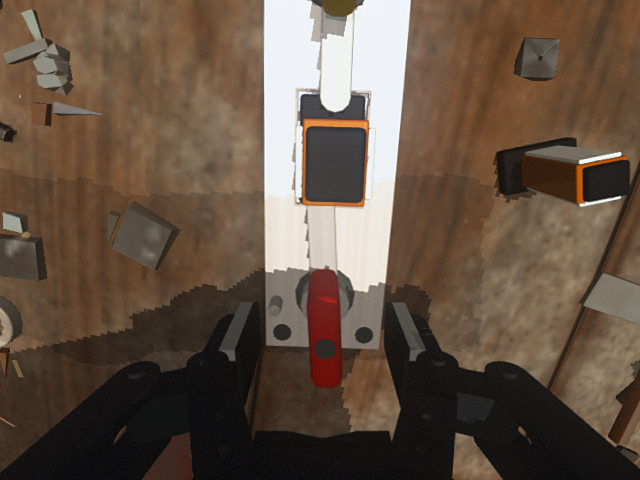

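Call:
apply_moves:
  moves: "-0.2 0.01 0 0.03 0 0 0;-0.2 0 0 0.035 0 0 0;-0.2 0 0 0 0 0 0;1 0 0 0 0 0 0;1 0 0 0 0 0 0;1 0 0 0 0 0 0;1 0 0 0 0 0 0;1 0 0 0 0 0 0;1 0 0 0 0 0 0;1 0 0 0 0 0 0"
  force: 60

```text
t: 8.85
eef_pos: [0.5029, 0.2031, -0.0056]
tool_rot: [0.0, 0.996, 0.087, -0.002]
contact_force: [-5.7, -0.2, 6.0]
gripper_width: 0.129
```

```bash
python3 w.py w5.png; python3 mv.py .5036 .203 0 85.3;python3 -c "
from h import *
o=bot.get_obs();print(o['contact_force'],o['torque'],o['gripper_width']*85)"
```

```text
cell_centre 0.68 [328.8 157.3] [0.4941 0.2689]
cell_centre 0.58 [568.2 175.2] [0.5745 0.2777]
knob_red_grip 0.93 [321.  341.3] [0.5028 0.204 ]
t 9.2 pos [ 0.5029  0.2031 -0.0056] yaw 9.93 zaxis [-3.4e-03 -4.0e-04 -1.0e+00] q [-0.75  0.57  0.33  2.03 -0.32  0.59 -0.03]
shift mm tool [ 0.7  0.2 -5.6] units [ 0.006  0.002 -0.047]
turn deg [ -0.14   0.16 -75.37] units4deg [ -0.03   0.04 -18.84]
turn deg [  0.17   0.15 104.63] units4deg [ 0.04  0.04 26.16]
[-5.59390436 -2.29349563  7.16529352] [-0.18404943  1.06967693 -0.04596034] 11.081490685289983
```

View pics/w5.png

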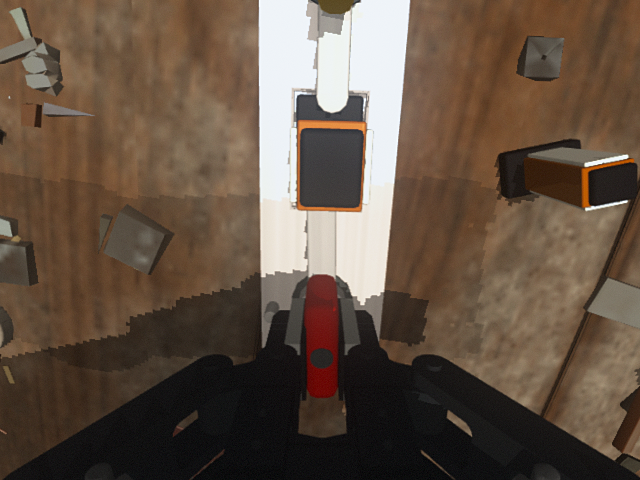

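Call:
apply_moves:
  moves: "1 0 0 0 0 0 -1;1 0 0 0 0 0 -1;1 0 0 0 0 0 -1;1 0 0 0 0 0 -1;1 0 0 0 0 0 -1;1 0 0 0 0 0 -1;1 0 0 0 0 0 -1;1 0 0 0 0 0 -1;1 0 0 0 0 0 -1;1 0 0 0 0 0 -1;1 0 0 0 0 0 -1;1 0 0 0 0 0 -1"

```text
t: 10.2
eef_pos: [0.5033, 0.2033, -0.0056]
tool_rot: [-0.0, 0.874, 0.486, -0.001]
contact_force: [-4.3, 0.3, 2.9]
gripper_width: 0.131
```

```bash
python3 w.py w6.png; cat > st.py <<'E'
from h import *
o=bot.get_obs();R=q2R(o['tool_rot']);print(round(o['t'],2),np.round(o['eef_pos'],4),'yaw',np.round(np.degrees(np.arctan2(R[1,0],R[0,0])),2),'F',np.round(o['contact_force'],1),'M',np.round(o['torque'],2),'w',round(o['gripper_width']*85,1),np.round(o['q'],2))
E
python3 st.py
```

```text
cell_centre 0.59 [554.9 376.9] [0.5694 0.2727]
knob_red_grip 0.67 [322.6 342.3] [0.5029 0.2035]
10.55 [ 0.5033  0.2034 -0.0056] yaw 57.83 F [-5.5  0.5  6.1] M [-0.06  1.08  0.03] w 11.1 [-0.58  0.54  0.11  2.02 -0.1   0.58  0.6 ]
```

View pics/w6.png

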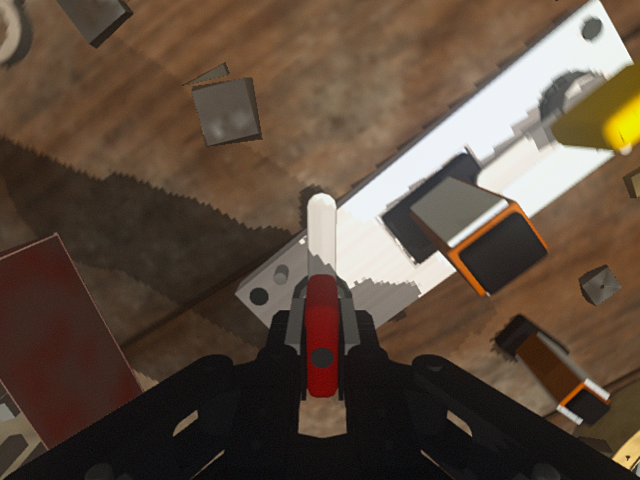

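Call:
apply_moves:
  moves: "1 0 0 0 0 0 -1;1 0 0 0 0 0 -1;1 0 0 0 0 0 -1;1 0 0 0 0 0 -1;1 0 0 0 0 0 -1;1 0 0 0 0 0 -1;1 0 0 0 0 0 -1;1 0 0 0 0 0 -0.7;1 0 0 0 0 0 0;1 0 0 0 0 0 0"

```text
t: 11.38
eef_pos: [0.5037, 0.2037, -0.0055]
tool_rot: [-0.001, 0.717, 0.697, -0.0]
contact_force: [-4.4, 1.5, 4.5]
gripper_width: 0.13
```

```bash
python3 w.py w7.png; python3 st.py
```

```text
cell_centre 0.81 [493.9 306.2] [0.4929 0.2674]
knob_red_grip 0.94 [322.3 339.2] [0.5017 0.2031]
11.73 [ 0.5037  0.2036 -0.0055] yaw 88.32 F [-4.5  1.6  5.7] M [ 0.29  0.99 -1.52] w 10.9 [-0.47  0.54 -0.04  2.01  0.03  0.59  1.02]
```

View pics/w7.png

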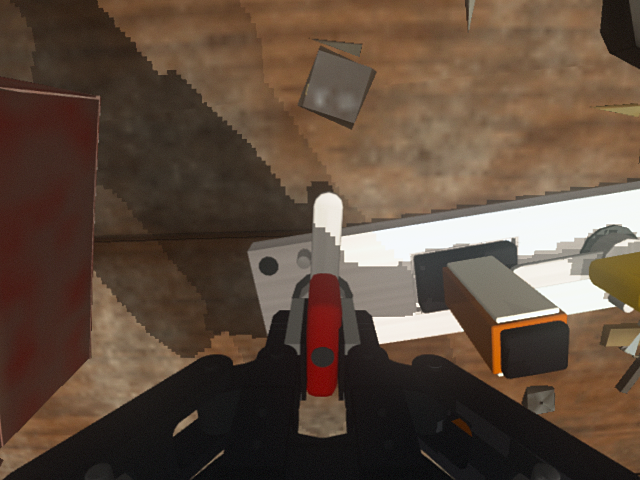

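Call:
apply_moves:
  moves: "0.5 0 0 0 0 0 0;0.5 0 0 0 0 0 0;0.5 0 0 0 0 0 0;0.5 0 0 -0.2 0 0 0;0.5 0 0 -0.3 0 0 0;0.5 0 0 -0.3 0 0 0;0.5 0 0 -0.1 0 0 0;0.5 0 0 0 0 0 0;0.5 0 0 0 0 0 0"

```text
t: 12.48
eef_pos: [0.5055, 0.2035, 0.103]
tool_rot: [0.0, 0.715, 0.699, 0.001]
contact_force: [-0.6, 0.3, 0.2]
gripper_width: 0.251
```

```bash
python3 w.py w8.png; python3 mv.py .4858 .3335 0.1 10
```

```text
cell_centre 0.87 [421.4 226.5] [0.4923 0.2667]
cell_centre 0.24 [410.6 213.8] [0.4838 0.2594]
knob_red_grip 0.59 [324.1 246.8] [0.5029 0.2041]
cradle 0.56 [407.3 210.3] [0.4917 0.2673]
beam_mid 0.61 [526.  215.2] [0.48   0.3205]
t 12.83 pos [0.5042 0.2031 0.1013] yaw 88.72 zaxis [-1.6e-03 -8.0e-04 -1.0e+00] q [-0.47  0.38 -0.04  1.96  0.02  0.81  1.03]
shift mm tool [130.  -21.3   1.2] units [ 1.083 -0.178  0.01 ]
turn deg [-4.000e-02  1.000e-01  7.872e+01] units4deg [-1.000e-02  3.000e-02  1.968e+01]
turn deg [-1.1000e-01 -4.0000e-02 -1.0128e+02] units4deg [-3.000e-02 -1.000e-02 -2.532e+01]
```

View pics/w8.png

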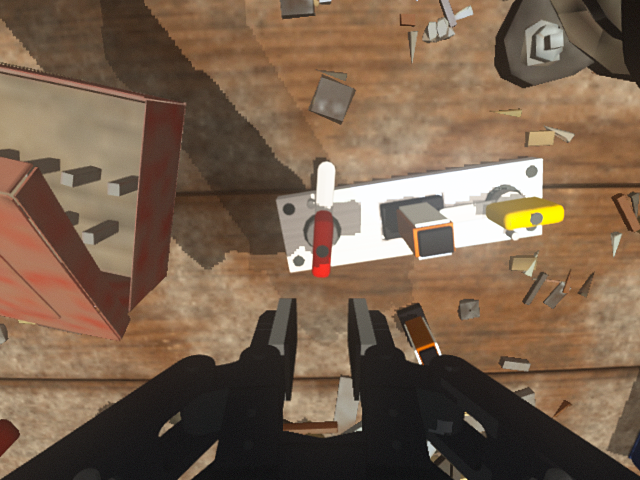

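Call:
apply_moves:
  moves: "0 0.271 -0.044 0 0 0 0;0 0.271 -0.044 0 0 0 0;0 0.271 -0.044 0 0 0 0;0 0.27 -0.044 0 0 0 0;0 0 0 0 0 0 1;0 0 0 0 0 0 1;0 0 0 0 0 0 1;0 0 0 0 0 0 1;0 0 0 0 0 0 1;0 0 0 0 0 0 1;0 0 0 0 0 0 1;0 0 0 0 0 0 1"

```text
t: 13.83
eef_pos: [0.4863, 0.3336, 0.1017]
tool_rot: [0.0, 0.881, 0.473, -0.0]
contact_force: [-0.7, -0.9, -0.3]
gripper_width: 0.501
```

Call:
apply_moves:
  moves: "-0.2 0 0 0 0 0 1;-0.2 0 0 0 0 0 1;-0.2 0 0 0 0 0 1;-0.2 0 0 0 0 0 1;-0.2 0 0 0 0 0 1;-0.2 0 0 0 0 0 1;-0.2 0 0 0 0 0 1;-0.2 0 0 0 0 0 1;-0.2 0 0 0 0 0 1;-0.2 0 0 0 0 0 1;-0.2 0 0 0 0 0 1;-0.2 0 0 0 0 0 0.7"

```text
t: 14.83
eef_pos: [0.4863, 0.3336, 0.1017]
tool_rot: [0.0, 0.996, 0.085, -0.0]
contact_force: [0.3, 0.7, -0.2]
gripper_width: 0.601
```

Call:
apply_moves:
  moves: "-0.2 0 0 0 0 0 0;-0.2 0 0 0 0 0 0"

```text
t: 15.0
eef_pos: [0.4863, 0.3337, 0.1019]
tool_rot: [0.0, 0.996, 0.087, -0.0]
contact_force: [1.0, -0.8, 0.4]
gripper_width: 0.599
```

```bash
python3 w.py w9.png; python3 mv.py .4858 .3335 -0.006 10
```

```text
cell_centre 0.97 [317.5 335. ] [0.4945 0.2699]
cell_centre 0.96 [439.9 332.6] [0.5789 0.2865]
knob_red_grip 0.75 [312.5 415.7] [0.5021 0.2042]
knob_yellow_grip 0.69 [322.8 247. ] [0.4865 0.336 ]
cradle 0.72 [316.8 310.9] [0.4942 0.2651]
cradle 0.68 [317.9 305. ] [0.4941 0.2706]
t 15.35 pos [0.4866 0.3337 0.1023] yaw 9.93 zaxis [ 0.e+00  1.e-04 -1.e+00] q [-0.91  0.45  0.26  1.86 -0.15  0.85 -0.4 ]
shift mm tool [-8.000e-01  1.000e-01  1.083e+02] units [-0.007  0.001  0.903]
turn deg [-0.01 -0.   -0.07] units4deg [-0.   -0.   -0.02]
turn deg [-0.0000e+00  1.0000e-02  1.7993e+02] units4deg [-0.    0.   44.98]
```

View pics/w9.png

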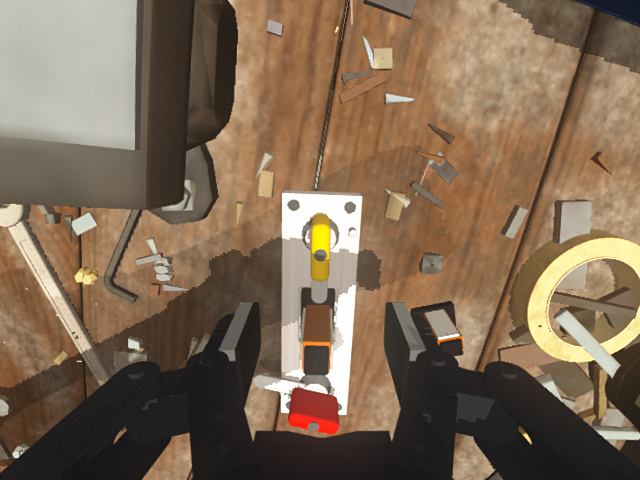

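```bash
python3 - <<'E'
from h import *
d=np.load('w9.png.npy',allow_pickle=True).item();p,V=d['p'],d['V']
print('yd',onplane(p,V,(320,255),.06))
for uv in [(187,205),(236,60),(145,150),(210,215)]: print(uv,[np.round(onplane(p,V,uv,z)[:2],3) for z in (.03,.1,.15,.18)])
from tri import tri
e=np.load('w1.png.npy',allow_pickle=True).item()
print(tri((p,V,(187,205)),(e['p'],e['V'],(255,157))))   # top block lower right corner
print(tri((p,V,(134,150)),(e['p'],e['V'],(264,103))))
E
```

```text
yd [0.485173   0.33389409 0.06      ]
(187, 205) [array([0.393, 0.343]), array([0.416, 0.362]), array([0.432, 0.375]), array([0.441, 0.383])]
(236, 60) [array([0.415, 0.437]), array([0.432, 0.429]), array([0.443, 0.424]), array([0.45 , 0.421])]
(145, 150) [array([0.363, 0.374]), array([0.394, 0.384]), array([0.416, 0.391]), array([0.429, 0.396])]
(210, 215) [array([0.409, 0.339]), array([0.427, 0.359]), array([0.44 , 0.373]), array([0.448, 0.381])]
(array([0.40349601, 0.3573144 , 0.07161412]), [array([-4.7, -6.7]), array([2.5, 3.5])])
(array([0.42404794, 0.40421185, 0.18229645]), [array([-13.1, -38.4]), array([ 4.7, 12.7])])
```

```bash
python3 - <<'E'
from tri import *
f=np.load('w9.png.npy',allow_pickle=True).item();w9=(f['p'],f['V'])
print(tri((*w,(264,103)),(*t,(139,311.4))))
print(tri((*w,(264,103)),(*w9,(135,150))))
print(tri((*w,(193,100)),(*t,(136.5,332.4))))
cr=np.hstack([cv2.resize(d['p']['image'][0:180,100:300],None,fx=2,fy=2),cv2.resize(f['p']['image'][0:240,0:267],None,fx=1.5,fy=1.5)]);save(cr,'v.png')
E
```

```text
(array([0.41086531, 0.41068238, 0.08833239]), [array([5.3, 5.4]), array([-1.9,  2.2])])
(array([0.42401499, 0.40420234, 0.1817861 ]), [array([ 4.8, 12.7]), array([-13.2, -38.4])])
(array([0.35675833, 0.40128945, 0.13791576]), [array([4. , 6.6]), array([-2.3,  1.6])])
```

View pics/v.png

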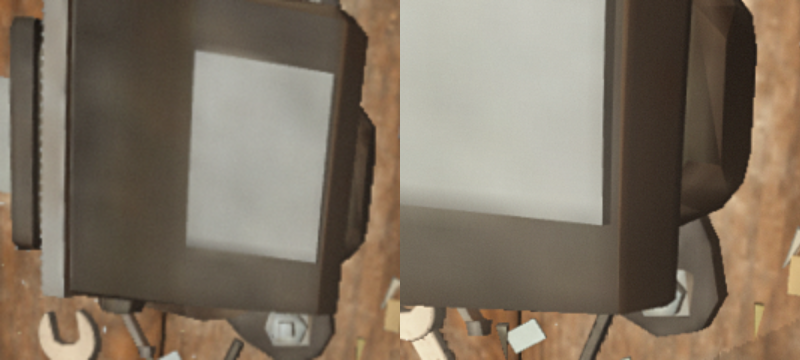

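```bash
python3 - <<'E'
from tri import *
f=np.load('w9.png.npy',allow_pickle=True).item();w9=(f['p'],f['V'])
print(tri((*w,(259,131)),(*w9,(135,150))))
print(tri((*w,(260,155)),(*w9,(147,207))))
print(tri((*w,(270,155)),(*w9,(184,203))))
E
```

```text
(array([0.41356724, 0.39088767, 0.15157968]), [array([-0. , -0.1]), array([0. , 0.3])])
(array([0.41633157, 0.37103801, 0.14689641]), [array([0.1, 0.1]), array([-0.2, -0.3])])
(array([0.42276759, 0.3701463 , 0.12755092]), [array([0.4, 0.7]), array([-0.8, -1.5])])
```

Call:
apply_moves:
  moves: "-0.2 0 0 0.27 0 0 0;-0.2 0 0 0.27 0 0 0;-0.2 0 0 0.27 0 0 0;-0.2 0 0 0 0 0 0;-0.2 0 0 0 0 0 0"

```text
t: 15.77
eef_pos: [0.4855, 0.3328, 0.0041]
tool_rot: [0.001, 0.996, 0.086, -0.002]
contact_force: [0.5, 0.2, -0.2]
gripper_width: 0.6
```

```bash
python3 w.py w10.png; python3 mv.py .4858 .3335 0.004
```

```text
cell_centre 0.69 [315.4 444.5] [0.4938 0.2701]
cell_centre 0.33 [316.7 392.1] [0.4894 0.2994]
knob_red_grip 0.64 [316.6 445.8] [0.4937 0.2746]
knob_yellow_grip 0.67 [319.3 325.2] [0.4845 0.3348]
cradle 0.7 [319.8 382.6] [0.4954 0.27  ]
cradle 0.2 [321.  322.2] [0.4894 0.3085]
t 16.12 pos [0.4874 0.3345 0.0066] yaw 9.92 zaxis [ 0.0019  0.0018 -1.    ] q [-0.87  0.59  0.22  1.91 -0.2   0.66 -0.36]
shift mm tool [-1.7  0.7  2.6] units [-0.014  0.006  0.022]
```

View pics/w10.png

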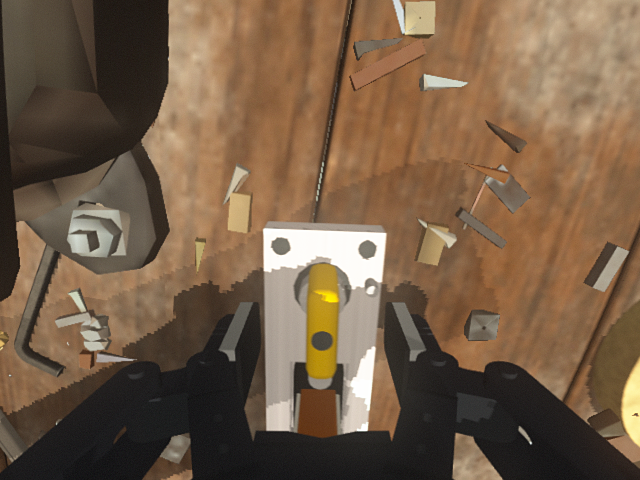

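Call:
apply_moves:
  moves: "-0.2 -0.01 0 0.04 0 0 0;1 0 0 0 0 0 0;1 0 0 0 0 0 0;1 0 0 0 0 0 0;1 0 0 0 0 0 0;1 0 0 0 0 0 0;1 0 0 0 0 0 0;1 0 0 0 0 0 0;1 0 0 0 0 0 0;1 0 0 0 0 0 -1;1 0 0 0 0 0 -1;1 0 0 0 0 0 -1"
  force: 60

```text
t: 17.12
eef_pos: [0.4854, 0.3336, 0.0004]
tool_rot: [-0.0, 0.981, 0.192, 0.0]
contact_force: [-1.3, -0.4, 2.2]
gripper_width: 0.128
```

```bash
python3 st.py;python3 mv.py .4858 .3335 0.004
```

```text
17.12 [4.854e-01 3.336e-01 4.000e-04] yaw 22.09 F [-1.3 -0.4  2.2] M [-0.22  0.33 -0.16] w 10.9 [-0.83  0.59  0.16  1.91 -0.15  0.65 -0.19]
t 17.12 pos [4.854e-01 3.336e-01 4.000e-04] yaw 22.09 zaxis [ 1.e-04  0.e+00 -1.e+00] q [-0.83  0.59  0.16  1.91 -0.15  0.65 -0.19]
shift mm tool [ 0.4  0.2 -3.6] units [ 0.003  0.002 -0.03 ]
```

Call:
apply_moves:
  moves: "1 0 0 0 0 0 -1;1 0 0 0 0 0 -1;1 0 0 0 0 0 -1"

```text
t: 17.37
eef_pos: [0.4856, 0.3337, 0.0004]
tool_rot: [-0.0, 0.956, 0.293, 0.0]
contact_force: [-1.0, 0.8, 2.5]
gripper_width: 0.126
```

Call:
apply_moves:
  moves: "1 0 0 0 0 0 -1;1 0 0 0 0 0 -1;1 0 0 0 0 0 -1"

```text
t: 17.62
eef_pos: [0.4857, 0.3338, 0.0004]
tool_rot: [-0.0, 0.92, 0.391, 0.0]
contact_force: [-0.2, -0.9, 1.5]
gripper_width: 0.126
```

Call:
apply_moves:
  moves: "1 0 0 0 0 0 -1;1 0 0 0 0 0 -1;1 0 0 0 0 0 -1;1 0 0 0 0 0 -1"

```text
t: 17.95
eef_pos: [0.4859, 0.3341, 0.0004]
tool_rot: [-0.0, 0.857, 0.516, 0.001]
contact_force: [-0.4, 0.5, 0.1]
gripper_width: 0.127
```

```bash
python3 st.py; python3 w.py w11.png
```

```text
17.95 [4.859e-01 3.341e-01 4.000e-04] yaw 62.09 F [-0.4  0.5  0.1] M [ 0.17  0.   -0.17] w 10.8 [-0.69  0.58 -0.02  1.9   0.02  0.65  0.36]
cell_centre 0.77 [196.6 402.9] [0.4928 0.269 ]
knob_yellow_grip 0.64 [322.  330.8] [0.484  0.3345]
```

View pics/w11.png

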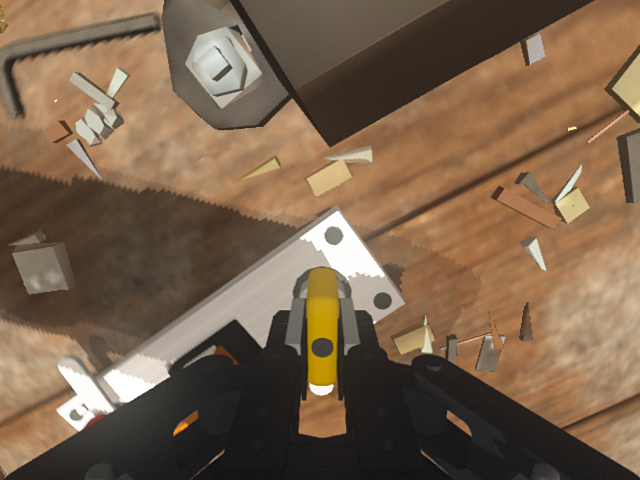

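Call:
apply_moves:
  moves: "1 0 0 0 0 0 -1;1 0 0 0 0 0 -1;1 0 0 0 0 0 -1;1 0 0 0 0 0 -1;1 0 0 0 0 0 -1;1 0 0 0 0 0 -1;1 0 0 0 0 0 -0.7;1 0 0 0 0 0 0;1 0 0 0 0 0 0"

```text
t: 19.05
eef_pos: [0.486, 0.3344, 0.0005]
tool_rot: [-0.0, 0.717, 0.697, 0.001]
contact_force: [2.3, 4.3, -2.0]
gripper_width: 0.131
```

```bash
python3 st.py
```

```text
19.05 [0.486  0.3344 0.0005] yaw 88.44 F [ 2.3  4.3 -2. ] M [ 0.97 -0.41 -1.32] w 11.1 [-0.6   0.59 -0.14  1.9   0.13  0.66  0.72]
```

Call:
apply_moves:
  moves: "0.5 0 0 0 0 0 0;0.5 0 0 0 0 0 0;0.5 0 0 0 0 0 0;0.5 0 0 -0.2 0 0 0;0.5 0 0 -0.3 0 0 0;0.5 0 0 -0.3 0 0 0;0.5 0 0 -0.1 0 0 0;0.5 0 0 0 0 0 0"

```text
t: 19.72
eef_pos: [0.4872, 0.3348, 0.1121]
tool_rot: [0.001, 0.715, 0.699, 0.003]
contact_force: [-0.9, 0.7, 0.2]
gripper_width: 0.252
```

```bash
python3 mv.py .4942 .2683 0.12 8
```

```text
t 19.72 pos [0.4872 0.3348 0.1121] yaw 88.73 zaxis [ 0.0052  0.0033 -1.    ] q [-0.58  0.43 -0.17  1.84  0.09  0.87  0.76]
shift mm tool [-66.3   8.5  -8.1] units [-0.553  0.071 -0.067]
turn deg [ 0.1  -0.37 80.73] units4deg [ 0.03 -0.09 20.18]
turn deg [  0.39   0.11 -99.27] units4deg [  0.1    0.03 -24.82]
```

Call:
apply_moves:
  moves: "0 -0.277 0.035 -0.05 0 0 0;0 -0.277 0.035 -0.05 0 0 0;0 0 0 0 0 0 1;0 0 0 0 0 0 1;0 0 0 0 0 0 1;0 0 0 0 0 0 1;0 0 0 0 0 0 1;0 0 0 0 0 0 1;0 0 0 0 0 0 1;0 0 0 0 0 0 1;0 0 0 0 0 0 1;0 0 0 0 0 0 1"

```text
t: 20.72
eef_pos: [0.491, 0.2659, 0.1186]
tool_rot: [0.001, 0.912, 0.411, -0.002]
contact_force: [-0.5, -0.3, 0.1]
gripper_width: 0.499
```

Call:
apply_moves:
  moves: "0 0 0 0 0 0 1;0 0 0 0 0 0 1;0 0 0 0 0 0 1;0 0 0 0 0 0 1;0 0 0 0 0 0 1;0 0 0 0 0 0 1;0 0 0 0 0 0 1;0 0 0 0 0 0 1;0 0 0 0 0 0 1;0 0 0 0 0 0 1;-0.2 0 0 0 0 0 0.2;-0.2 0 0 0 0 0 0"

```text
t: 21.72
eef_pos: [0.4914, 0.2663, 0.1191]
tool_rot: [0.001, 0.998, 0.07, -0.001]
contact_force: [-0.2, -0.2, -0.3]
gripper_width: 0.601
```

```bash
python3 w.py w12.png; python3 mv.py .4942 .2683 0.0 7.96;python3 a.py | grep -E "knob|cell|^[0-9]"; python3 - <<'E'
import cv2,numpy as np
a=cv2.imread('pics/scene1.png')[150:250,140:270];b=cv2.imread('pics/top1.png')[225:325,140:270]
cv2.imwrite('pics/crop5.png',cv2.resize(np.hstack([a,b]),None,fx=3,fy=3,interpolation=cv2.INTER_CUBIC))
E
```

```text
cell_centre 0.94 [327.3 237.5] [0.4947 0.2686]
cell_centre 0.93 [450.1 235.3] [0.5786 0.2821]
knob_red_grip 0.71 [326.3 323.1] [0.5031 0.2055]
t 22.07 pos [0.4923 0.2668 0.1202] yaw 7.94 zaxis [-1.e-04 -0.e+00 -1.e+00] q [-0.72  0.38  0.14  1.91 -0.07  0.86 -0.41]
shift mm tool [  2.1  -1.2 120.2] units [ 0.018 -0.01   1.002]
turn deg [ 0.    0.   -0.02] units4deg [ 0.  0. -0.]
turn deg [  0.    -0.   179.98] units4deg [ 0. -0. 45.]
22.0667 [0.49227611 0.26681479 0.12024769] [ 7.32253292e-06  9.97599149e-01  6.92527091e-02 -2.65299718e-05] 0.6042975539324544
scene cell_centre 0.72 [232.2 192.6] [0.5721 0.2386]
scene cell_centre 0.61 [197.2 201.6] [0.4931 0.2691]
scene knob_red_grip 0.52 [219.6 212. ] [0.5014 0.194 ]
scene knob_red_grip 0.23 [334.1 220.5] [ 0.6567 -0.0123]
scene knob_yellow_grip 0.79 [177.1 191.2] [0.481  0.3321]
top cell_centre 0.43 [193.4 250.9] [0.586  0.2776]
top knob_red_grip 0.55 [218.  280.7] [0.5044 0.2064]
```

View pics/w12.png

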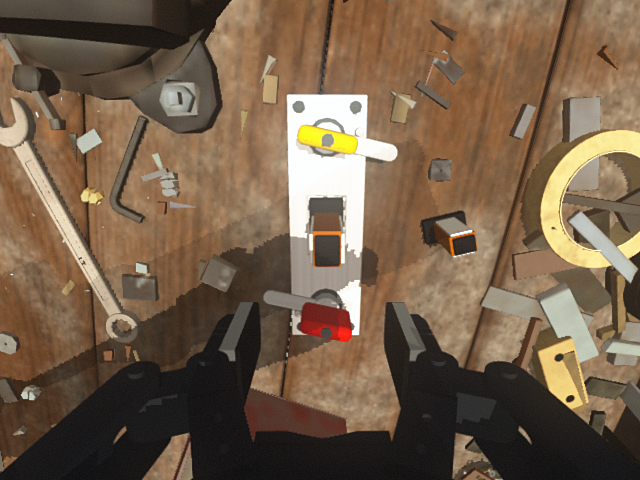

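View pics/crop5.png

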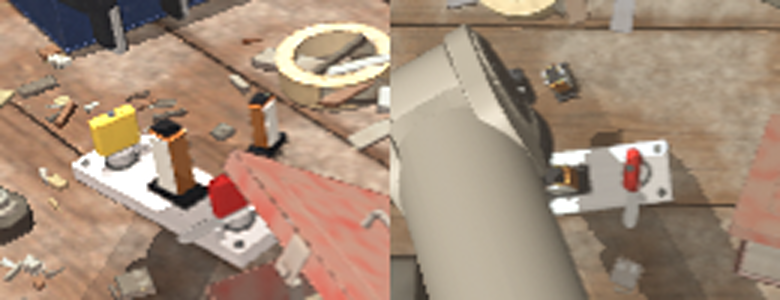

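```bash
python3 - <<'E'
from h import *
d=np.load('w12.png.npy',allow_pickle=True).item();p,V=d['p'],d['V']
hsv=cv2.cvtColor(p['image'],cv2.COLOR_RGB2HSV)
x0,y0=290,185
save(cv2.resize(p['image'][185:285,290:365],None,fx=6,fy=6,interpolation=cv2.INTER_CUBIC),'w12c.png')
for X in [(.494,.268)]:
    u=np.array([-.1386,.9904]);v=np.array([-.9904,-.1386])
    for a,b,z in [(.01,.008,.076),(.01,-.008,.076),(-.01,.008,.076),(-.01,-.008,.076),(.012,.011,.07),(-.012,.011,.07),(-.012,-.011,.07),(.012,-.011,.07)]:
        uv=proj(p,V,[*(np.array(X)+a*u+b*v),z])[0];print(a,b,z,uv,(uv-[x0,y0])*6)
E
```

```text
0.01 0.008 0.076 [313.29004739 237.10464965] [139.74028436 312.62789791]
0.01 -0.008 0.076 [339.79095691 237.14713289] [298.74574144 312.88279737]
-0.01 0.008 0.076 [313.49417241 268.02772822] [140.96503448 498.1663693 ]
-0.01 -0.008 0.076 [339.30558971 268.07250169] [295.83353825 498.43501014]
0.012 0.011 0.07 [308.65332734 231.21287399] [111.91996406 277.27724391]
-0.012 0.011 0.07 [309.03171721 267.52813528] [114.19030325 495.16881167]
-0.012 -0.011 0.07 [343.59496379 267.58806833] [321.56978274 495.52840997]
0.012 -0.011 0.07 [344.29731265 231.26910605] [325.78387592 277.6146363 ]
```

View pics/w12c.png

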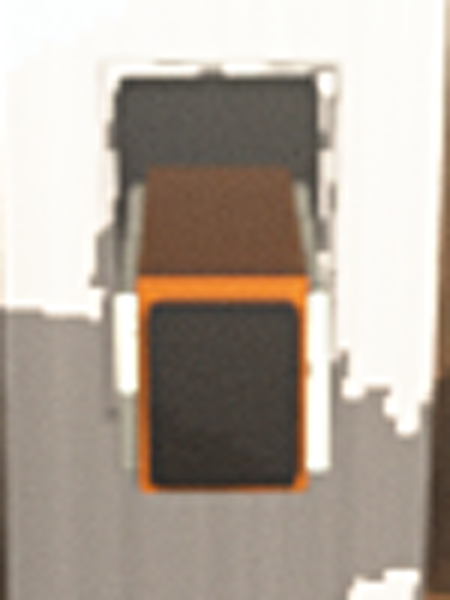

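Call:
apply_moves:
  moves: "-0.2 0.02 -0.015 0.2 0 0 0;-0.2 0 0 0.25 0 0 0;-0.2 0 0 0.25 0 0 0;-0.2 0 0 0.15 0 0 0;-0.2 0 0 0.08 0 0 0;-0.2 0 0 0.05 0 0 0;-0.2 0 0 0 0 0 0;-0.2 0 0 0 0 0 0"
  force: 35

```text
t: 23.73
eef_pos: [0.4951, 0.2694, 0.0035]
tool_rot: [-0.0, 0.998, 0.069, 0.001]
contact_force: [0.3, -0.3, 0.1]
gripper_width: 0.597
```

```bash
python3 w.py w13.png; python3 mv.py .4944 .2689 -0.008 7.96
```

```text
cell_centre 0.79 [524.5 311.1] [0.5755 0.2861]
cell_centre 0.77 [317.2 325. ] [0.4934 0.2688]
knob_yellow_grip 0.83 [319.5 159. ] [0.4854 0.3341]
t 24.08 pos [0.4947 0.2693 0.0033] yaw 7.92 zaxis [ 9.e-04  7.e-04 -1.e+00] q [-0.7   0.55  0.11  1.97 -0.1   0.62 -0.38]
shift mm tool [-0.4  0.4 11.3] units [-0.003  0.003  0.094]
turn deg [-0.03 -0.06 -0.04] units4deg [-0.01 -0.01 -0.01]
turn deg [-9.0000e-02  5.0000e-02  1.7996e+02] units4deg [-2.000e-02  1.000e-02  4.499e+01]
```

View pics/w13.png

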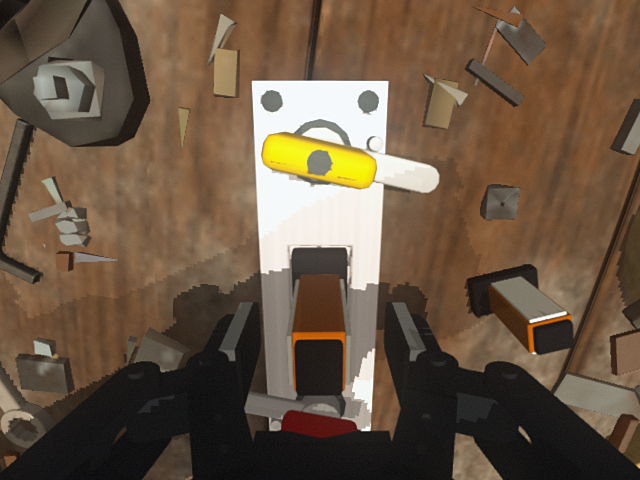

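Call:
apply_moves:
  moves: "-0.2 0 0 0.04 0 0 0;-0.2 0 0 0.045 0 0 0;-0.2 0 0 0 0 0 0;1 0 0 0 0 0 0;1 0 0 0 0 0 0;1 0 0 0 0 0 0;1 0 0 0 0 0 0;1 0 0 0 0 0 0;1 0 0 0 0 0 0;1 0 0 0 0 0 0"
  force: 35

```text
t: 24.92
eef_pos: [0.4944, 0.269, -0.0075]
tool_rot: [-0.0, 0.998, 0.069, 0.0]
contact_force: [-0.2, -0.5, -0.6]
gripper_width: 0.252
```

```bash
python3 st.py; python3 w.py w14.png; python3 -c "
from h import *
c=imaging.read_camera('scene');save(cv2.resize(c['image'][140:260,120:280],None,fx=5,fy=5,interpolation=cv2.INTER_CUBIC),'s14.png')"
```

```text
24.92 [ 0.4944  0.269  -0.0075] yaw 7.92 F [-0.2 -0.5 -0.6] M [-0.05  0.02  0.01] w 21.4 [-0.69  0.57  0.11  1.98 -0.1   0.6  -0.38]
cell_centre 0.71 [322.8 338.3] [0.4949 0.2694]
cell_centre 0.55 [540.  324.2] [0.5752 0.286 ]
knob_yellow_grip 0.74 [321.1 160.2] [0.4853 0.3345]
```

View pics/w14.png

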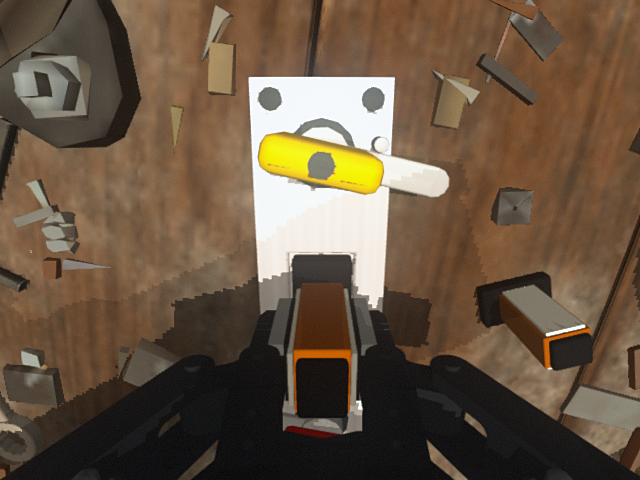

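View pics/s14.png

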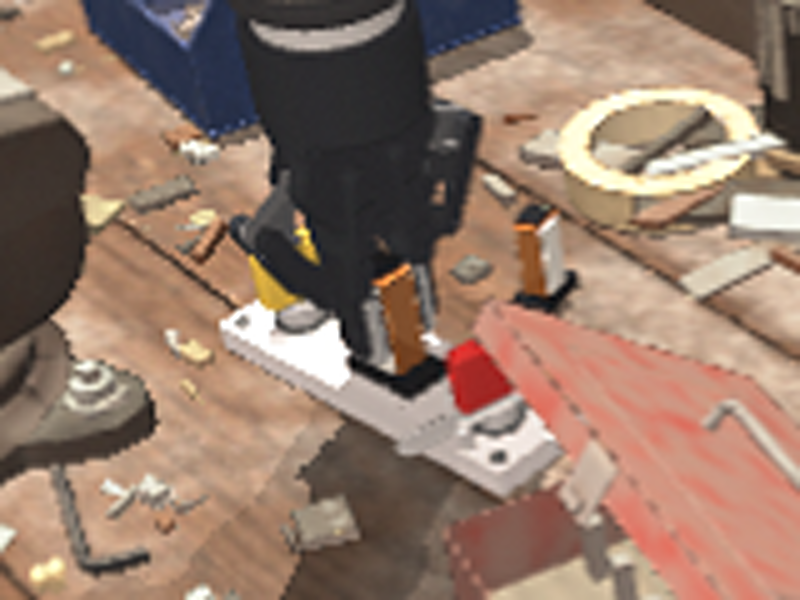

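Call:
apply_moves:
  moves: "1 0 0 -0.05 0 0 0;1 0 0 -0.1 0 0 0;1 0 0 -0.15 0 0 0;1 0 0 -0.2 0 0 0;1 0 0 -0.25 0 0 0;1 0 0 -0.25 0 0 0;1 0 0 -0.25 0 0 0;1 0 0 -0.25 0 0 0;1 0 0 -0.25 0 0 0;1 0 0 -0.2 0 0 0;1 0 0 -0.2 0 0 0;1 0 0 -0.1 0 0 0"

```text
t: 26.32
eef_pos: [0.4954, 0.2694, 0.2672]
tool_rot: [-0.002, 0.998, 0.069, 0.002]
contact_force: [-0.3, 0.2, -0.5]
gripper_width: 0.253
```

```bash
python3 st.py; python3 w.py w15.png; python3 a.py|grep -E "beam|photom"
```

```text
26.32 [0.4954 0.2694 0.2672] yaw 7.89 F [-0.3  0.2 -0.5] M [ 0.   -0.02  0.01] w 21.5 [-0.75  0.23  0.17  1.75 -0.04  1.16 -0.43]
cell_centre 0.81 [401.  201.5] [0.5801 0.2796]
cell_centre 0.62 [322.6 336.3] [0.5198 0.1066]
cell_centre 0.44 [321.  136.9] [0.4865 0.3337]
knob_red_grip 0.91 [322.1 259.7] [0.5056 0.2047]
knob_yellow_grip 0.83 [320.6 136.5] [0.486  0.3342]
cradle 0.6 [321. 192.] [0.4953 0.2703]
scene beam_mid 0.88 [406.2 328.5] [ 0.5074 -0.3062]
scene beam_mid 0.23 [218.6 211.8] [0.4863 0.1735]
scene photometer 0.74 [400.7 358.9] [ 0.4975 -0.3128]
top photometer 0.85 [407.8 283.2] [ 0.5087 -0.3164]
```

View pics/w15.png

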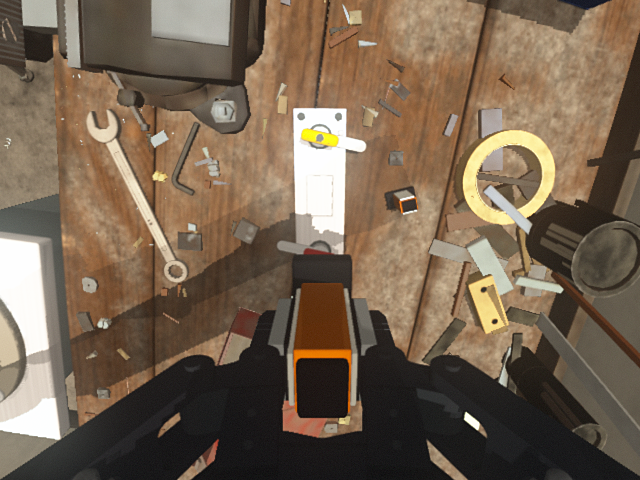

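View pics/scene1.png

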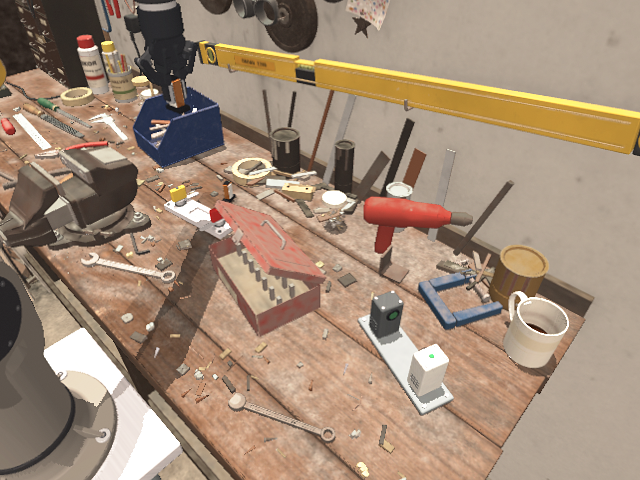

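```bash
python3 mv.py .508 -.31 0.267 -22; python3 - <<'E'
from h import *
p=imaging.read_camera('top');V=view(p)
save(cv2.resize(p['image'][240:330,340:470],None,fx=6,fy=6,interpolation=cv2.INTER_CUBIC),'ph.png')
E
```

```text
t 27.67 pos [0.4944 0.269  0.2625] yaw 7.92 zaxis [-0.  0. -1.] q [-0.75  0.23  0.17  1.76 -0.04  1.16 -0.43]
shift mm tool [-66.3 575.4  -4.5] units [-0.552  4.795 -0.038]
turn deg [-0.    0.   29.92] units4deg [-0.    0.    7.48]
turn deg [  -0.     -0.   -150.08] units4deg [ -0.    -0.   -37.52]
```

View pics/ph.png

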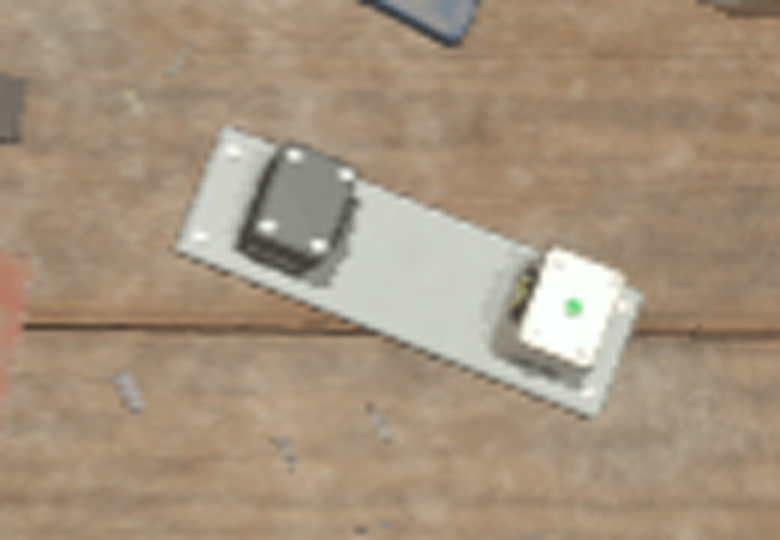

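Call:
apply_moves:
  moves: "1 -0.03 0.2 0 0 0 0;1 -0.037 0.3 0 0 0 0;1 -0.037 0.32 0 0 0 0;1 -0.037 0.32 0 0 0 0;1 -0.037 0.32 0 0 0 0;1 -0.037 0.32 0 0 0 0;1 -0.037 0.32 0 0 0 0;1 -0.037 0.32 0 0 0 0;1 -0.037 0.32 0 0 0 0;1 -0.037 0.32 0 0 0 0;1 -0.037 0.32 0 0 0 0;1 -0.037 0.32 0 0 0 0"

```text
t: 28.72
eef_pos: [0.5034, -0.1798, 0.2628]
tool_rot: [-0.0, 0.998, 0.069, 0.0]
contact_force: [1.4, 0.1, -0.5]
gripper_width: 0.253
```

Call:
apply_moves:
  moves: "1 -0.037 0.32 0 0 0 0;1 -0.037 0.32 0 0 0 0;1 -0.037 0.3 0 0 0 0;1 -0.04 0.155 0 0 0 0;1 0 0 0 0 0 1;1 0 0 0 0 0 1;1 0 0 0 0 0 1;1 0 0 0 0 0 1;1 0 0 0 0 0 1;1 0 0 0 0 0 1;1 0 0 0 0 0 1;1 0 0 0 0 0 0.5"

```text
t: 29.72
eef_pos: [0.5038, -0.3105, 0.2624]
tool_rot: [-0.0, 0.981, -0.193, -0.0]
contact_force: [-0.3, 0.5, -0.7]
gripper_width: 0.256
```

Call:
apply_moves:
  moves: "1 0 0 0 0 0 0;1 0 0 0 0 0 0"

```text
t: 29.88
eef_pos: [0.5039, -0.3105, 0.2625]
tool_rot: [-0.0, 0.982, -0.191, -0.0]
contact_force: [-0.1, 0.6, -0.9]
gripper_width: 0.254
```

```bash
python3 st.py; python3 w.py w16.png; python3 mv.py .508 -.31 0.267 -22
```

```text
29.88 [ 0.5039 -0.3105  0.2625] yaw -22.0 F [-0.1  0.6 -0.9] M [-0.02  0.02 -0.04] w 21.5 [-0.06  0.32  0.65  1.71 -0.21  1.18  0.26]
cell_centre 0.66 [323.6 339.6] [ 0.4435 -0.4663]
beam_mid 0.59 [318.1 209.6] [ 0.4991 -0.3133]
photometer 0.59 [322.8 196.5] [ 0.5036 -0.3149]
t 30.23 pos [ 0.5037 -0.3107  0.2625] yaw -22.07 zaxis [ 0.  0. -1.] q [-0.06  0.32  0.65  1.71 -0.21  1.18  0.26]
shift mm tool [ 3.7 -2.2 -4.5] units [ 0.031 -0.018 -0.038]
turn deg [-0.   -0.   -0.07] units4deg [-0.   -0.   -0.02]
turn deg [ -0.     0.   179.93] units4deg [-0.    0.   44.98]
```

View pics/w16.png

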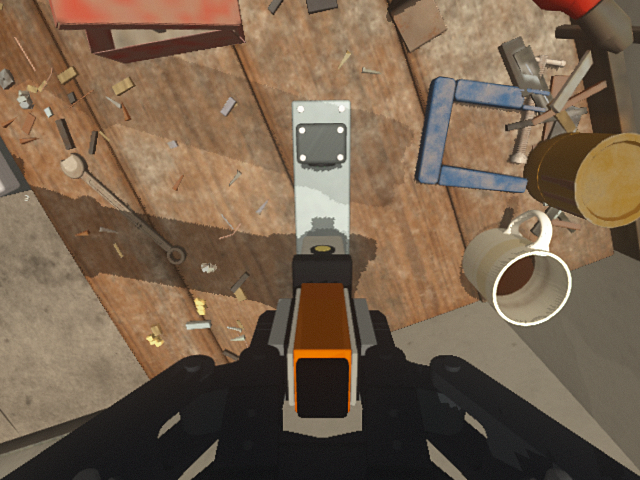

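Call:
apply_moves:
  moves: "1 0 0.25 0 0 0 0;1 0 0.3 0 0 0 0;1 0 0.2 0 0 0 0;1 0 0 0 0 0 0;1 0 0 0 0 0 0"

```text
t: 30.65
eef_pos: [0.4687, -0.3957, 0.2626]
tool_rot: [0.0, 0.981, -0.193, -0.0]
contact_force: [0.0, -0.4, -0.8]
gripper_width: 0.257
```

```bash
python3 w.py w17.png
```

```text
cell_centre 0.65 [322.8 340.3] [ 0.4062 -0.5519]
beam_mid 0.69 [321.1 107.8] [ 0.503  -0.3111]
beam_mid 0.56 [324.5 112.8] [ 0.5042 -0.3164]
photometer 0.96 [322.1 110.8] [ 0.5036 -0.3119]
```

View pics/w17.png

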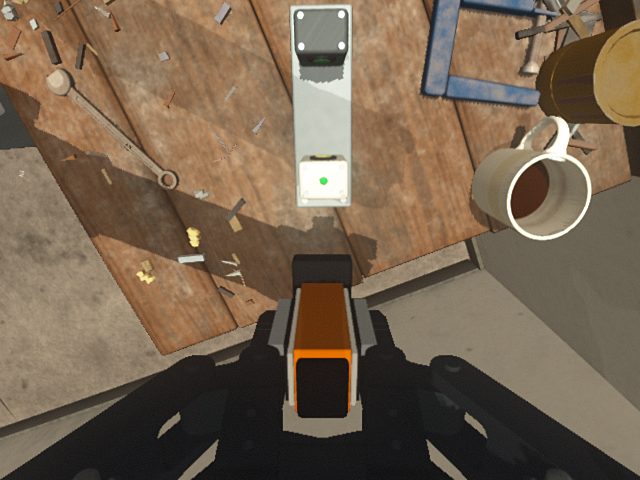

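```bash
cat > fit.py <<'E'
from h import *
from scipy.optimize import least_squares
a=np.load('w17.png.npy',allow_pickle=True).item();b=np.load('w16.png.npy',allow_pickle=True).item()
def seg(d,box):
    x0,y0,x1,y1=box; im=d['p']['image'][y0:y1,x0:x1]
    return im
save(cv2.resize(a['p']['image'][0:215,270:375],None,fx=2.75,fy=2.75,interpolation=cv2.INTER_CUBIC),'f17.png')
C=np.array([[.105,.032,.01],[.105,-.032,.01],[-.105,-.032,.01],[-.105,.032,.01]])
obs=[(a,[(291.5,4.5),(352.5,5),(351.5,206),(297.5,207)],[0,1,2,3]),(b,[(292.5,101),(349.5,101)],[0,1])]
def W(q): 
    c,s=np.cos(q[2]),np.sin(q[2]);return (C[:,:]@np.array([[c,s,0],[-s,c,0],[0,0,1]]))+[q[0],q[1],0]
def res(q):
    w=W(q);return np.concatenate([(proj(d['p'],d['V'],w[i])-np.array(u)).ravel() for d,u,i in obs])
r=least_squares(res,[.506,-.311,np.radians(68)],loss='soft_l1')
print(r.x[:2],np.degrees(r.x[2]),np.round(r.fun,1))
im=cv2.resize(a['p']['image'][0:215,270:375],None,fx=2.75,fy=2.75,interpolation=cv2.INTER_CUBIC)
E
python3 fit.py
```

```text
[ 0.50366111 -0.31444941] 68.5336009564729 [-1.7  0.3  1.  -1.2  0.6  2.2 -1.   2.  -0.6 -0.3  2.5 -0.9]
```

View pics/f17.png

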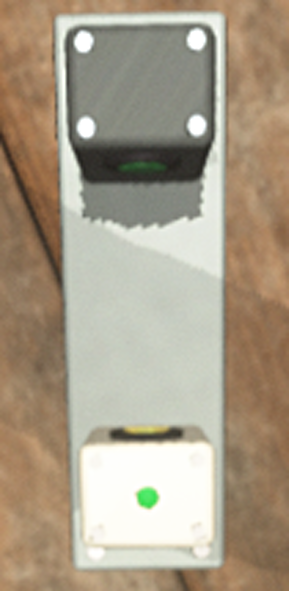

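```bash
python3 - <<'E'
exec(open('fit.py').read().split("def W")[0])
C=np.vstack([C,[[.042,.023,.088],[.042,-.023,.088],[-.042,-.023,.088],[-.042,.023,.088]]])
exec("def W"+open('fit.py').read().split("def W")[1].split("r=least")[0])
obs=[(a,[(290.5,5.1),(352.2,4.7),(351.5,205.8),(297.3,205.8)],[0,1,2,3]),(b,[(292.5,101),(349.5,101)],[0,1]),
 (a,[(296.8,52.7),(347.8,53.5),(347.8,161.3),(299.1,162)],[4,5,6,7])]
r=least_squares(res,[.506,-.311,np.radians(68)],loss='soft_l1')
print(r.x[:2],np.degrees(r.x[2]),np.round(r.fun.reshape(-1,2),1).tolist())
w=W(r.x); im=cv2.resize(a['p']['image'][0:215,270:375],None,fx=2.75,fy=2.75,interpolation=cv2.INTER_CUBIC)
for u in proj(a['p'],a['V'],w): cv2.circle(im,tuple(int(v) for v in (u-[270,0])*2.75),3,(255,0,0),1)
T,S=[np.load(n+'.npy',allow_pickle=True).item() for n in('top','scene')]
ims=[]
save(im,'f17o.png')
for p,(x0,y0) in ((T,(360,240)),(S,(350,280))):
    k=cv2.resize(p['image'][y0:y0+140,x0:x0+110],None,fx=3.5,fy=3.5,interpolation=cv2.INTER_CUBIC)
    for u in proj(p,view(p),w): cv2.circle(k,tuple(int(v) for v in (u-[x0,y0])*3.5+1),3,(255,0,0),1)
    ims.append(k)
save(np.hstack(ims),'fo.png')
E
```

```text
[ 0.50342289 -0.31437456] 68.61738270914425 [[-1.1, -0.2], [0.9, -0.9], [0.5, 2.4], [-0.9, 3.2], [-1.0, -0.3], [2.1, -0.9], [-1.7, 6.6], [1.5, 4.9], [1.2, -2.7], [-0.8, -2.7]]
```

View pics/f17o.png

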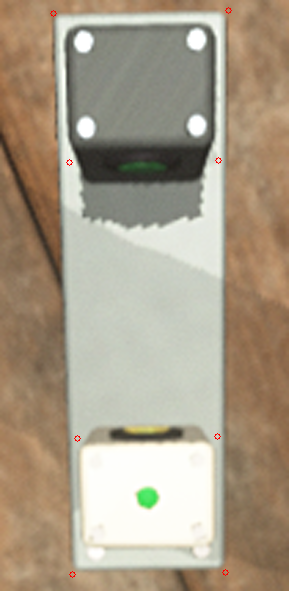

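View pics/fo.png

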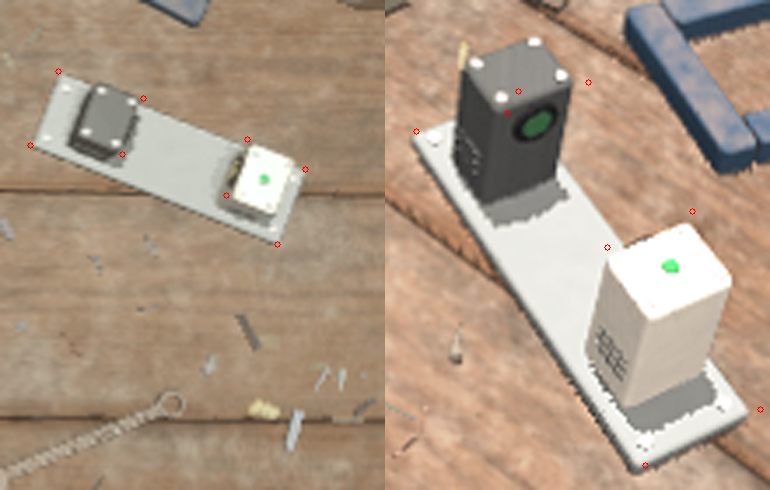

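```bash
python3 - <<'E'
exec(open('fit.py').read().split("C=np")[0])
T,S=[np.load(n+'.npy',allow_pickle=True).item() for n in('top','scene')]
t=dict(p=T,V=view(T));s=dict(p=S,V=view(S))
B=[[.105,.032],[.105,-.032],[-.105,-.032],[-.105,.032]];H=[[.042,.023],[.042,-.023],[-.042,-.023],[-.042,.023]]
def W(q):
    X=np.array([[*(np.array(v)*q[3]),.01] for v in B]+[[v[0]*q[4],v[1]*q[5],.088] for v in H])
    c,si=np.cos(q[2]),np.sin(q[2]);return X@np.array([[c,si,0],[-si,c,0],[0,0,1]])+[q[0],q[1],0]
A=[(a,[(290.5,5.1),(352.2,4.7),(351.5,205.8),(297.3,205.8)],[0,1,2,3]),(a,[(296.8,52.7),(347.8,53.5),(347.8,161.3),(299.1,162)],[4,5,6,7])]
Bw=[(b,[(292.5,101),(349.5,101)],[0,1])]
To=[(t,[(360+34/3.5,240+143/3.5),(360+60/3.5,240+73/3.5),(360+303/3.5,240+168/3.5),(360+275/3.5,240+240/3.5)],[3,0,1,2])]
# determine corner naming for top: x->detector(left/up), y = left of beam dir
To[0]=(t,[To[0][1][0],To[0][1][1],To[0][1][2],To[0][1][3]],[0,1,2,3])
Sc=[(s,[(350+(412-385)/3.5,280+135/3.5),(350+(640-385)/3.5,280+470/3.5),(350+(748-385)/3.5,280+410/3.5)],[0,3,2])]
for nm,obs in (('wrist',A+Bw),('top',To),('scene',Sc),('all',A+Bw+To+Sc)):
    f=lambda q:np.concatenate([((proj(d['p'],d['V'],W(q)[i])-np.array(u))).ravel() for d,u,i in obs]+[[(q[3]-1)*20,(q[4]-1)*5,(q[5]-1)*5]])
    r=least_squares(f,[.506,-.311,np.radians(68),1,1,1])
    print(nm,np.round(r.x[:2],4),round(np.degrees(r.x[2]),2),np.round(r.x[3:],3),np.round(r.fun[:-3],1))
E
```

```text
wrist [ 0.5038 -0.3132] 68.59 [0.981 1.081 0.95 ] [-0.5  0.6  0.3 -0.  -0.1 -0.3 -0.6  0.5 -0.5  0.6  0.1 -1.  -0.2 -0.3
  0.5 -0.2 -0.4  0.5  1.5 -0.2]
top [ 0.504  -0.3151] 68.73 [0.978 1.    1.   ] [-0.3  0.3  0.3 -0.4 -0.2 -0.2  0.1  0.2]
scene [ 0.4991 -0.314 ] 68.78 [0.986 1.    1.   ] [-0.2  0.4 -0.7 -0.7  0.9  0.4]
all [ 0.5035 -0.3134] 68.5 [0.984 1.082 0.95 ] [-0.7  0.5  0.3 -0.  -0.4  0.3 -1.   1.  -0.8  0.9 -0.1 -0.6 -0.6  0.2
  0.1  0.1 -0.6  0.4  1.5 -0.1 -1.1  0.3 -0.4 -0.5 -0.6  0.2 -0.3  0.7
  1.3 -1.2  0.2 -3.   1.7 -1.6]
```

```bash
python3 - <<'E'
from h import *
a=np.load('w17.png.npy',allow_pickle=True).item();p=a['p'];M=np.linalg.inv(np.array(p['mount']))
x0,y0=270,245
im=cv2.resize(p['image'][y0:y0+185,x0:x0+105],None,fx=3.2,fy=3.2,interpolation=cv2.INTER_CUBIC)
zc=-.0525
P=[(s*.011,-.010,zc-.025) for s in(-1,1)]+[(s*.008,y,zc-.031) for s in(-1,1) for y in(-.01,.01)]+[(s*.013,-.022,zc+.026) for s in(-1,1)]+[(s*.013,-.022,zc+.036) for s in(-1,1)]+[(s*.010,-.012,zc-.026) for s in(-1,1)]
for u,q in zip(proj(p,M,P),P):
    print(np.round(q,4),np.round(u,1)); cv2.circle(im,tuple(int(v) for v in (u-[x0,y0])*3.2),3,(0,255,0),1)
save(im,'cellt.png')
E
```

```text
[-0.011  -0.01   -0.0775] [283.8 354.8]
[ 0.011  -0.01   -0.0775] [355.9 354.9]
[-0.008  -0.01   -0.0835] [292.2 366.8]
[-0.008   0.01   -0.0835] [293.9 421.5]
[ 0.008  -0.01   -0.0835] [347.3 366.8]
[ 0.008   0.01   -0.0835] [345.8 421.5]
[-0.013  -0.022  -0.0265] [289.7 260.5]
[ 0.013  -0.022  -0.0265] [351.4 260.5]
[-0.013  -0.022  -0.0165] [291.5 252.8]
[ 0.013  -0.022  -0.0165] [349.7 252.8]
[-0.01   -0.012  -0.0785] [286.6 351.1]
[ 0.01   -0.012  -0.0785] [353.1 351.1]
```

View pics/cellt.png

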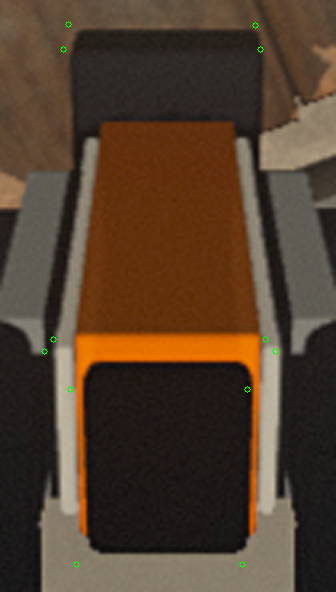

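```bash
python3 - <<'E'
from h import *
from scipy.optimize import least_squares
a=np.load('w17.png.npy',allow_pickle=True).item();p=a['p'];M=np.linalg.inv(np.array(p['mount']))
P=np.array([(-.008,-.01,-.031),(.008,-.01,-.031),(-.008,.01,-.031),(.008,.01,-.031),(-.013,-.022,.026),(.013,-.022,.026),(-.013,-.022,.036),(.013,-.022,.036)])
U=np.array([(84,362),(252,362),(86,553),(249,553),(73,49),(262,49),(76,30),(260,30)])/3.2+[270,245]
from scipy.spatial.transform import Rotation as Rr
def f(q): return (proj(p,M,(P@Rr.from_euler('xyz',[q[4],0,q[3]]).as_matrix().T)+q[:3])-U).ravel()
r=least_squares(f,[0,0,-.0525,0,0]);print(np.round(r.x,4),np.round(r.fun,1))
g=lambda q:f([*q,0]);r=least_squares(g,[0,0,-.0525,0]);print(np.round(r.x,4),np.round(r.fun,1))
E
```

```text
[ 0.0008 -0.0009 -0.0528  0.0006 -0.0519] [-1.5  0.7  1.4  0.7 -0.8 -1.1  0.9 -1.1 -1.1  0.5  1.2  0.6 -0.3 -0.1
  0.1 -0.1]
[ 0.0008  0.0014 -0.0482  0.0005] [-0.3  3.9  0.2  3.9  0.5 -2.8 -0.4 -2.8 -0.4 -0.2  0.5 -0.2  0.3 -1.8
 -0.5 -1.7]
```

```bash
python3 - <<'E'
from h import *
ims=[]
for n in('w14','w15','w17'):
    p=np.load(n+'.png.npy',allow_pickle=True).item()['p'];ims.append(cv2.resize(p['image'][245:430,280:365],None,fx=3.1,fy=3.1,interpolation=cv2.INTER_CUBIC))
save(np.hstack(ims),'cmp.png')
E
```

```text
(no output)
```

View pics/cmp.png

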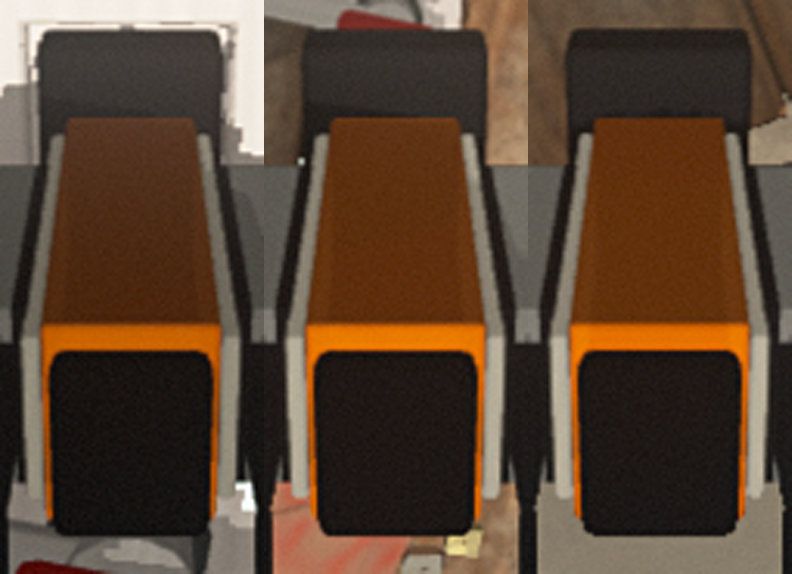

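```bash
python3 mv.py .5038 -.3133 .0175 -21.4
```

```text
t 31.0 pos [ 0.4706 -0.393   0.2624] yaw -21.98 zaxis [ 1.e-04  4.e-04 -1.e+00] q [ 0.09  0.37  0.67  1.66 -0.24  1.19  0.44]
shift mm tool [  0.9 -86.2 245. ] units [ 0.008 -0.718  2.041]
turn deg [-0.03  0.   -0.58] units4deg [-0.01  0.   -0.14]
turn deg [0.0000e+00 4.0000e-02 1.7942e+02] units4deg [0.000e+00 1.000e-02 4.486e+01]
```

Descend in two stages, first to about 100 mm above target.

Call:
apply_moves:
  moves: "1 0.008 -0.218 0 0 0 -0.14;1 0 -0.3 0 0 0 0;1 0 -0.2 0 0 0 0;1 0 0 0.2 0 0 0;1 0 0 0.3 0 0 0;1 0 0 0.3 0 0 0;1 0 0 0.25 0 0 0;1 0 0 0.15 0 0 0;1 0 0 0 0 0 0;1 0 0 0 0 0 0"

```text
t: 31.83
eef_pos: [0.5025, -0.3138, 0.1182]
tool_rot: [-0.0, 0.982, -0.186, -0.001]
contact_force: [0.9, -0.3, 0.0]
gripper_width: 0.251
```

```bash
python3 mv.py .5038 -.3133 .0175 -21.4; python3 w.py w18.png; python3 -c "
from h import *
c=imaging.read_camera('scene');save(cv2.resize(c['image'][220:420,310:490],None,fx=3,fy=3,interpolation=cv2.INTER_CUBIC),'s18.png')"
```

```text
t 31.83 pos [ 0.5025 -0.3138  0.1182] yaw -21.49 zaxis [-1.6e-03  5.0e-04 -1.0e+00] q [ 0.02  0.48  0.58  1.86 -0.33  0.9   0.38]
shift mm tool [  1.2  -1.  100.7] units [ 0.01  -0.008  0.839]
turn deg [ 0.01  0.1  -0.09] units4deg [ 0.    0.02 -0.02]
turn deg [ 1.5000e-01 -1.0000e-02  1.7991e+02] units4deg [ 4.000e-02 -0.000e+00  4.498e+01]
cell_centre 0.96 [323.8 340.6] [ 0.4753 -0.3877]
beam_mid 0.67 [320.6 251.1] [ 0.5025 -0.3128]
photometer 0.79 [321.9 223.4] [ 0.503  -0.3133]
```

View pics/w18.png

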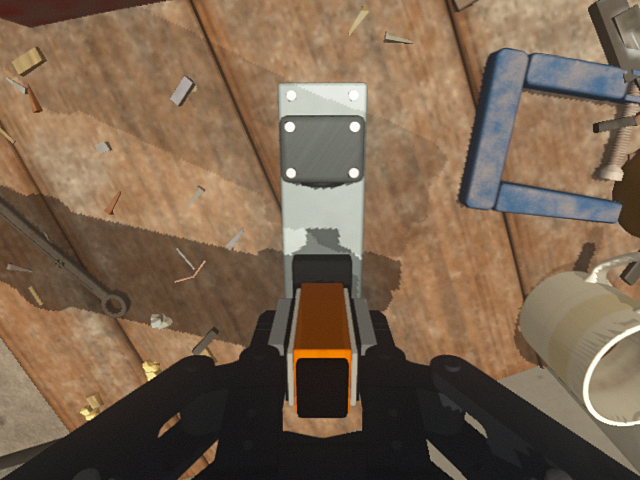

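View pics/s18.png

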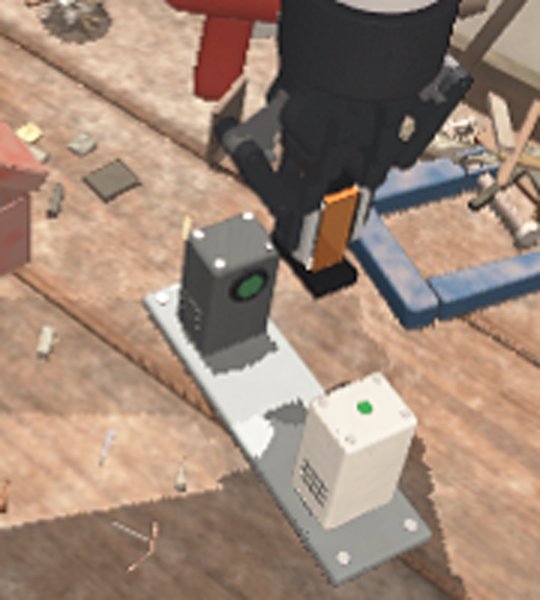

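Call:
apply_moves:
  moves: "1 0 0 0.15 0 0 0;1 0 0 0.2 0 0 0;1 0 0 0.2 0 0 0;1 0 0 0.13 0 0 0;1 0 0 0.1 0 0 0;1 0 0 0.05 0 0 0;1 0 0 0 0 0 0;1 0 0 0 0 0 0;1 0 0 0 0 0 0;1 0 0 0 0 0 0"

```text
t: 33.07
eef_pos: [0.5034, -0.3148, 0.02]
tool_rot: [0.0, 0.982, -0.187, 0.001]
contact_force: [0.2, -0.1, -0.1]
gripper_width: 0.251
```

```bash
python3 w.py w19.png; python3 -c "
from h import *
for n,(y0,x0) in {'scene':(260,330),'top':(230,350)}.items():
  c=imaging.read_camera(n);np.save(n+'2.npy',c,allow_pickle=True);save(cv2.resize(c['image'][y0:y0+140,x0:x0+140],None,fx=4,fy=4,interpolation=cv2.INTER_CUBIC),n[0]+'19.png')";python3 mv.py .5038 -.3133 .0175 -21.4;python3 st.py
```

```text
cell_centre 0.56 [325.2 338.4] [ 0.4993 -0.3309]
knob_yellow_grip 0.29 [322.3 297.5] [ 0.5065 -0.309 ]
beam_mid 0.41 [319.9 265.4] [ 0.5138 -0.288 ]
photometer 0.65 [318.9 265.4] [ 0.5032 -0.3124]
t 33.52 pos [ 0.5027 -0.3143  0.0189] yaw -21.52 zaxis [ 1.e-04 -0.e+00 -1.e+00] q [ 0.09  0.61  0.49  1.91 -0.43  0.72  0.46]
shift mm tool [ 0.6 -1.4  1.4] units [ 0.005 -0.011  0.012]
turn deg [ 0.   -0.   -0.12] units4deg [ 0.   -0.   -0.03]
turn deg [-1.0000e-02 -0.0000e+00  1.7988e+02] units4deg [-0.   -0.   44.97]
33.52 [ 0.5027 -0.3143  0.0189] yaw -21.52 F [-0.4  0.1 -0.8] M [-0.03  0.04  0.01] w 21.7 [ 0.09  0.61  0.49  1.91 -0.43  0.72  0.46]
```

View pics/w19.png

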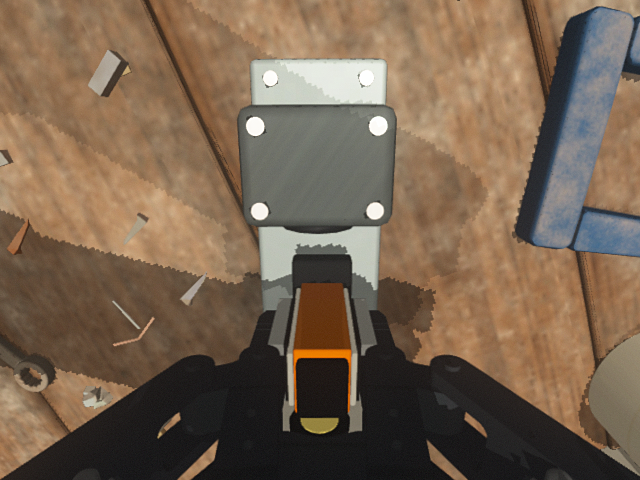

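View pics/s19.png

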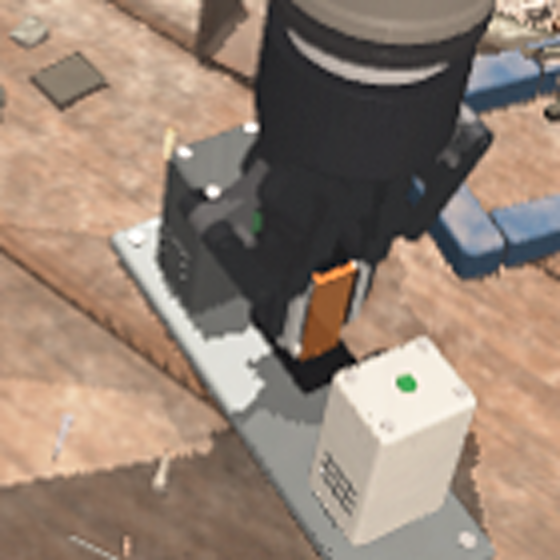

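View pics/t19.png

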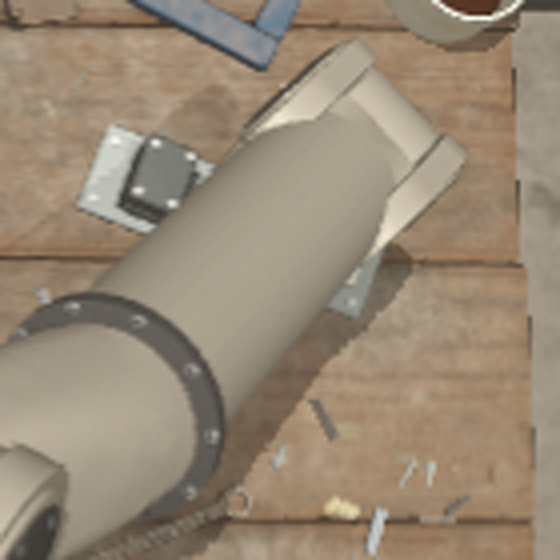

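```bash
python3 - <<'E'
from h import *
for n,L in (('w19',[((255,125.5),(378.5,125.5),.088),((259.5,211),(375,211),.088),((270,78),(366,78),.011),((250,59),(387,59),.01),((260,230),(381.5,230),.01)]),
            ('w18',[((290,127),(355,127),.088),((291,173),(354.5,173),.088),((291.5,96),(353.5,96),.011),((279,83),(367.5,83),.01)]),
            ('w17',[((299.8,14.5),(341.7,14),.088),((301,46),(341.5,45.5),.088),((290.5,5.1),(352.2,4.7),.01),((297.3,205.8),(351.5,205.8),.01),((299.5,162.5),(347.8,161),.088)])):
    d=np.load(n+'.png.npy',allow_pickle=True).item();p,V,o=d['p'],d['V'],d['o'];R=q2R(o['tool_rot'])
    print(n,o['eef_pos'])
    for a,b,z in L:
        A,B=onplane(p,V,a,z),onplane(p,V,b,z);m=(A+B)/2;print(z,np.round(m[:2],4),'tool',np.round(R.T@(m-o['eef_pos']),4),'w',round(np.linalg.norm(A-B),4))
E
```

```text
w19 [ 0.50343941 -0.31478915  0.01997644]
0.088 [ 0.5307 -0.2431] tool [-0.0008 -0.0767 -0.068 ] w 0.034
0.088 [ 0.5219 -0.2655] tool [-0.0008 -0.0526 -0.068 ] w 0.0339
0.011 [ 0.538  -0.2238] tool [-0.0013 -0.0973  0.009 ] w 0.0437
0.01 [ 0.5412 -0.2162] tool [-0.001  -0.1056  0.01  ] w 0.062
0.01 [ 0.5127 -0.2913] tool [-0.     -0.0252  0.01  ] w 0.0621
w18 [ 0.50246637 -0.31384432  0.11817951]
0.088 [ 0.5309 -0.2438] tool [ 0.0008 -0.0756  0.0302] w 0.034
0.088 [ 0.5222 -0.2662] tool [ 0.001  -0.0516  0.0302] w 0.0343
0.011 [ 0.5383 -0.2248] tool [ 0.0009 -0.096   0.1072] w 0.0436
0.01 [ 0.5419 -0.2168] tool [ 0.0014 -0.1048  0.1082] w 0.0619
w17 [ 0.46868862 -0.39568858  0.26256033]
0.088 [ 0.5307 -0.2429] tool [-0.0006 -0.1649  0.1745] w 0.0347
0.088 [ 0.5219 -0.2655] tool [-0.0002 -0.1407  0.1745] w 0.0341
0.01 [ 0.5416 -0.2171] tool [-0.0003 -0.193   0.2525] w 0.062
0.01 [ 0.4666 -0.4092] tool [0.0032 0.0132 0.2526] w 0.0622
0.088 [ 0.4872 -0.3558] tool [ 0.002  -0.044   0.1745] w 0.0439
```

Call:
apply_moves:
  moves: "1 0 0 0 0 0 0;1 0 0 0 0 0 0;1 0 0 0 0 0 0;1 0 0 0 0 0 0;1 0 0 0 0 0 0;1 0 0 0 0 0 0"

```text
t: 34.02
eef_pos: [0.5026, -0.3143, 0.0189]
tool_rot: [-0.0, 0.982, -0.187, -0.0]
contact_force: [-0.8, 1.0, -0.6]
gripper_width: 0.251
```

```bash
python3 mv.py .5036 -.3131 .0175 -21.4;python3 st.py
```

```text
t 34.02 pos [ 0.5026 -0.3143  0.0189] yaw -21.52 zaxis [-1.e-04  0.e+00 -1.e+00] q [ 0.09  0.62  0.49  1.91 -0.43  0.72  0.46]
shift mm tool [ 0.5 -1.5  1.4] units [ 0.004 -0.012  0.011]
turn deg [-0.    0.01 -0.12] units4deg [-0.    0.   -0.03]
turn deg [1.0000e-02 0.0000e+00 1.7988e+02] units4deg [ 0.    0.   44.97]
34.02 [ 0.5026 -0.3143  0.0189] yaw -21.52 F [-0.8  1.  -0.6] M [-0.    0.01  0.03] w 21.4 [ 0.09  0.62  0.49  1.91 -0.43  0.72  0.46]
```

Call:
apply_moves:
  moves: "1 0 -0.012 0.012 0 0 -0.03;1 0 0 0 0 0 0;1 0 0 0 0 0 0;1 0 0 0 0 0 0;1 0 0 0 0 0 0;1 0 0 0 0 0 0;1 0 0 0 0 0 0;1 0 0 0 0 0 0;1 0 0 0 0 0 0;1 0 0 0 0 0 0"

```text
t: 34.85
eef_pos: [0.5032, -0.313, 0.0174]
tool_rot: [0.0, 0.983, -0.186, -0.0]
contact_force: [0.2, -0.5, -0.1]
gripper_width: 0.251
```

```bash
python3 mv.py .5036 -.3131 .0175 -21.4;python3 st.py; python3 - <<'E'
from h import *
d=imaging.read_camera('scene');V=view(d);o=bot.get_obs()
x0,y0=370,290
im=cv2.resize(d['image'][y0:y0+110,x0:x0+100],None,fx=5.4,fy=5.4,interpolation=cv2.INTER_CUBIC)
R=q2R(o['tool_rot']);T=np.array(o['eef_pos'])
def dot(X,c):
    u=proj(d,V,X)[0];cv2.circle(im,tuple(int(v) for v in (u-[x0,y0])*5.4+2),3,c,1)
C=T+R@np.array([0,0,-.0525])
for sx in(-1,1):
  for z in (-.025,.025):
    dot(C+R@np.array([sx*.009,.012,-z]),(0,255,0))   # amber window facing lamp
u=np.array([np.cos(np.radians(68.6)),np.sin(np.radians(68.6)),0]);v=np.array([-u[1],u[0],0]);m=np.array([.5036,-.3131,0])
for a,b,z in [(-.042,.023,.088),(-.042,-.023,.088),(-.105,.032,.01),(-.105,-.032,.01)]: dot(m+a*u+b*v+[0,0,z],(255,0,255))
save(im,'s20.png')
E
```

```text
t 34.85 pos [ 0.5032 -0.313   0.0174] yaw -21.4 zaxis [-0. -0. -1.] q [ 0.09  0.62  0.49  1.92 -0.43  0.71  0.46]
shift mm tool [ 0.4 -0.1 -0.1] units [ 0.004 -0.    -0.   ]
turn deg [ 0.  0. -0.] units4deg [ 0.  0. -0.]
turn deg [  0.  -0. 180.] units4deg [ 0. -0. 45.]
34.85 [ 0.5032 -0.313   0.0174] yaw -21.4 F [ 0.2 -0.5 -0.1] M [ 0.03  0.02 -0.02] w 21.4 [ 0.09  0.62  0.49  1.92 -0.43  0.71  0.46]
```

View pics/s20.png

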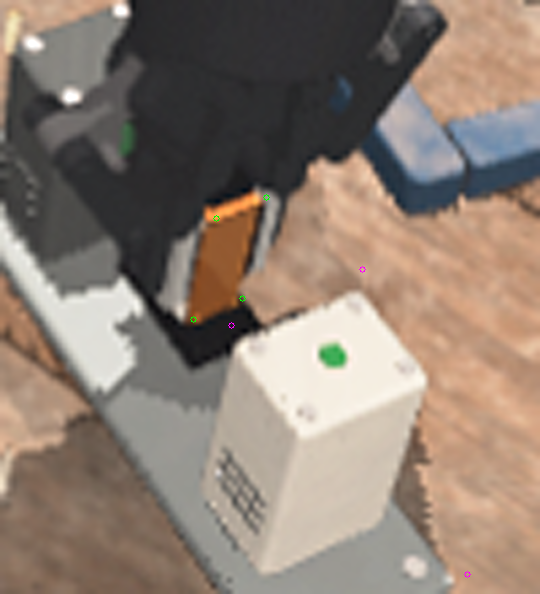

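```bash
python3 w.py w21.png >/dev/null; python3 - <<'E'
from h import *
o=bot.get_obs();print(o['t'],o['eef_pos'],np.abs(o['joint_vel']).max(),o['contact_force'])
print(bot.hand_in())
E
```

```text
35.25 [ 0.50317694 -0.31296826  0.01743793] 0.000899028272868665 [-0.32534931 -0.34669202 -1.01842564]
the job is handed in; nothing more can be done
None
```

The job is handed in, with the amber cell held upright and still in the photometer's light path. The clock read 35.25 s at the last check, of the 69 s allowed.

- **Knobs:** I turned the red knob and then the yellow one anticlockwise to their stops. The wrist torque rose to 1.5 and 1.3 N m at the ends. Later pictures show both tongues clear of the cell's foot, at the angle expected at the stop.
- **Cell:** I gripped the full-size cell by its white faces at 35 N, with the fingers 21.4 mm apart, and lifted it straight up. The pictures before and after the lift and after the carry match, so it did not slip or tilt.
- **Final pose:** By the wrist-camera measurements the cell is within about 0.5 mm of mid-beam, at beam height and square to the beam. The arm was at rest with about 1 N on the wrist.

Checks that failed or disagreed:

- **First grip on the red knob missed:** the real fingertips sit about 37 mm short of the reported tool point, so the fingers shut above the knob. I corrected for this in every later move.
- **Scene camera:** it places the photometer about 5 mm away from where the wrist camera does. Overlays suggest a shared offset in that camera, leaving the relative position uncertain by 1 to 2 mm.
- **Sideways position:** the wrist camera also shows the cell about 0.8 mm off the tool's centre. I split the difference.
- **Tilt fit:** fitting the cell's outline gave a 3° tilt. I put this down to the model or the camera, because the cell looked the same while still standing in the cradle.
- **Bystanders:** I never moved or aimed at the jar, brass block or steel angle, but I made no separate check on them at the end.

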